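Put the gel-casting kit away: square the plates, lock the follower, stow the combs

TASK

Put the gel-casting kit away. Push the follower up so that the leaning plates stand upright and square against the backstop; after that set the loose hand nut on the stud, back it off (counter-clockwise) until it drops into the thread start, and run it down clockwise, without forcing or cross-threading it, until it sits fully home on the follower's foot. Lay every comb flat in a tray bay of its own, toothed head in the wide part, and leave the tape and the timer alone.

Things in the scene. Friction and masses are not known exactly. Their poses are not given: they have to be found in the camera images.
- cassette: Fixed aluminium plate cassette, base 205 x 130 x 10 mm. Origin on the bench; +x runs from the open end to the backstop, z up. Backstop: upright wall, its face at x = +100 mm, top 89 mm above the bench. The plates stand on the base (10 mm above the bench) in front of it. A threaded stud rises at x = -35 mm.
- follower (a joint): Position in m (0 to 0.060) of the cassette's sliding follower, a 90 mm wide wall that pushes the plates towards cassette +x; 3 N friction (about 10 N with plates), stays where left. Its face is at cassette x = 30 mm + this value. Its foot, two flat bars beside the stud with tops 18 mm above the bench, reaches 141 mm behind the face; the nut sits on them when home.
- follower_handle (a point): Top centre of the follower's block handle, 82 mm above the bench, 25 mm behind the pushing face: 26 mm wide (cassette y), 20 mm thick (x), free on all sides from 40 mm above the bench except the wall 5 mm ahead of it, whose top is 68 mm above the bench.
- stud (a point): Top centre of the upright stud, 69 mm above the bench: core 20 mm, top 9 mm tapered, thread below it 29 mm outside, coarse three-start right-hand thread, lead 24 mm a turn (clockwise from above goes down). Thread starts 39.7 mm above the bench. 56 to 84 degrees clockwise of every start stands a blunt tooth that stops a lug on the thread; turn gently: a 40 N grip can ram it through.
- thread_start (a point): One of the three thread starts of the stud (the others 120 degrees either way), in direction cassette +x from the stud's axis. A lug backed off counter-clockwise past a start drops 4 to 7 mm into a gate that spans 36 degrees counter-clockwise of the start and ends at a tooth; from there it runs in clockwise, under the start.
- nut: Loose twelve-sided steel hand nut, 44 mm across flats, 58 mm tall, 240 g, on its open end. Origin at the centre of the open end, z up. Inside are three lugs at 0, 120 and 240 degrees from its x, 4 mm above the underside. Origin above the bench: 35 to 40 mm when on top of the thread, 31 to 33.5 mm in the gate, 18 mm when home, about 210 degrees on. Does not spin down by itself.
- nut_lug (a point): Centre of the inner end of one of the nut's three lugs: 13.3 mm from its axis along nut +x, 4 mm above its underside.
- tray: Fixed grey tray, 108 x 158 x 9 mm high, floor 3 mm thick, with three side-by-side keyhole-shaped bays 50 mm apart along y. Every bay has a wide part (42 mm wide, x = -3 to +43 mm) and a narrow part (24 mm wide, x = -53 to -3 mm), so a comb lies flat one way round only, with 3 mm play each side. z up.
- bay_0 (a point): Point on the floor (3 mm above the bench) of tray bay 0, at tray y = 50 mm, over which a comb's origin belongs, the comb's +x along tray +x.
- bay_1 (a point): Point on the floor (3 mm above the bench) of tray bay 1, at tray y = 0 mm, over which a comb's origin belongs, the comb's +x along tray +x.
- bay_2 (a point): Point on the floor (3 mm above the bench) of tray bay 2, at tray y = -50 mm, over which a comb's origin belongs, the comb's +x along tray +x.
- plate_0: White ceramic gel plate (one of 3 to 5), 90 wide (y) x 70 tall (z) x 6 mm thick (x), 110 g. Origin at the centre of its lower edge face; x points to the backstop. At first leaning by about 0.25 rad towards the backstop. May be absent.
- plate_1: White ceramic gel plate (one of 3 to 5), 90 wide (y) x 70 tall (z) x 6 mm thick (x), 110 g. Origin at the centre of its lower edge face; x points to the backstop. At first leaning by about 0.25 rad towards the backstop. May be absent.
- plate_2: White ceramic gel plate (one of 3 to 5), 90 wide (y) x 70 tall (z) x 6 mm thick (x), 110 g. Origin at the centre of its lower edge face; x points to the backstop. At first leaning by about 0.25 rad towards the backstop. May be absent.
- plate_3: White ceramic gel plate (one of 3 to 5), 90 wide (y) x 70 tall (z) x 6 mm thick (x), 110 g. Origin at the centre of its lower edge face; x points to the backstop. At first leaning by about 0.25 rad towards the backstop. May be absent.
- plate_4: White ceramic gel plate (one of 3 to 5), 90 wide (y) x 70 tall (z) x 6 mm thick (x), 110 g. Origin at the centre of its lower edge face; x points to the backstop. At first leaning by about 0.25 rad towards the backstop. May be absent.
- comb_a: White flat gel comb, 6 mm thick, 30 g, lying flat: toothed head 36 mm wide (x = 0 to 40 mm) and tail 18 mm wide (x = -50 to 0). Grip tab on top: 10 mm thick (y), 26 mm long (x = -10 to 16), from 6 to 33 mm above its underside. Origin on the underside, z up, +x towards the teeth. All combs are alike. May be absent.
- comb_a_teeth (a point): Middle of that comb's toothed edge, 40 mm along its +x.
- comb_b: White flat gel comb, 6 mm thick, 30 g, lying flat: toothed head 36 mm wide (x = 0 to 40 mm) and tail 18 mm wide (x = -50 to 0). Grip tab on top: 10 mm thick (y), 26 mm long (x = -10 to 16), from 6 to 33 mm above its underside. Origin on the underside, z up, +x towards the teeth. All combs are alike. May be absent.
- comb_b_teeth (a point): Middle of that comb's toothed edge, 40 mm along its +x.
- comb_c: White flat gel comb, 6 mm thick, 30 g, lying flat: toothed head 36 mm wide (x = 0 to 40 mm) and tail 18 mm wide (x = -50 to 0). Grip tab on top: 10 mm thick (y), 26 mm long (x = -10 to 16), from 6 to 33 mm above its underside. Origin on the underside, z up, +x towards the teeth. All combs are alike. May be absent.
- comb_c_teeth (a point): Middle of that comb's toothed edge, 40 mm along its +x.
- masking_tape: Bystander: roll of tape lying flat, 96 mm diameter, 25 mm high; leave alone.
- timer: Bystander: small lab timer, 65 x 70 x 18 mm; leave alone.
Things that resemble listed ones, but are neither listed nor needed, are in the scene too. There is more than one size of the nut; the job needs the smaller. Leave any pink look-alike of the comb_a alone.

How it is judged:
By the outcome, as a careful person would: the job done as asked, in the order asked, and still so for the second after the job is handed in, with the robot touching nothing.
Of plate_0, plate_1, plate_2, plate_3, plate_4 only 3 to 5 are there at a start; the rules pass over those that are not, and their reading is None.
Of comb_a, comb_b, comb_c only 2 to 3 are there at a start; the rules pass over those that are not, and their reading is None.
At some moment in a run one of comb_a, comb_b, comb_c may be knocked a few centimetres aside while the robot is not near it.
It also fails if it takes over 200 s, if anything falls off the work surface, if the arm or the gripper's body presses on something with over 40 N, if the wrist force passes 120 N, or if a joint passes its speed limit or range.

ROBOT

A 6-joint arm with a two-finger parallel gripper is mounted at the origin on a cart in front of the work surface, level with it; the furniture and walls round the work are solid. World frame = base frame: x ahead of the robot, y to its left, z up, the work surface at z = 0. Lengths are in m, angles in rad, forces in N, time in s.
With the tool pointing down it reaches from about 0.425 to 0.95 m from the base axis. Payload 3.5 kg.
Tool frame: the origin (TCP) lies at the very end of the fingers, on their centre line; the grasp point (between the pads) lies ctrl.tcp_to_grasp behind it (ctrl.tcp_to_grasp is the distance from the TCP to the grasp point, in m); z points along the fingers, y is the line along which they close (so a half turn about z gives the same grasp; the last joint's range is limited). The gripper opens to 85 mm and grips with 20 to 120 N. Pads are 22 mm wide; open, the fingers measure 114 mm over their backs; the gripper's body (76 mm by 85 mm) begins 54 mm behind the grasp point. The pads swing forward as they close: fully open they stand 13 mm farther back than shut.
Start: joints at [-1.386, 0.286, 1.577, -0, 1.279, -0.15], TCP at [0.222, -0.637, 0.231] pointing down, gripper open.
Joint ranges: [-2.77, 2.77], [-0.9, 2.22], [0.21, 2.48], [-1.53, 4.67], [0.24, 2.81], [-2.84, 2.84]. Speed limits (rad/s): [2.79, 2.79, 3.14, 3.14, 3.14, 3.14].

INTERFACE

Orientations are given as a unit quaternion [x, y, z, w].
In Python, from plant import ctrl gives the robot as it stands.
- The arm moves only by the shell command python3 -m inch 'ROWS' [FORCE]. ROWS is JSON, a list of rows, each an object with "slide": the shift along the tool's x, y, z in cm, a list of three; "turn": the turn about the tool's z in rad; "grip": the finger opening in cm, from 0 to 8.54. A call has 1 to 20 rows; each row is the pose to reach, as a shift and turn from the pose commanded when the call began, along the tool's axes at that moment; what a row does not reach only later rows make up. A row lasts 1/10 s, in which the tool goes at most 50 mm and 8.59 degrees, less where a joint would pass 70% of its speed; a pose out of reach is approached as far as the arm can. A call with a gripper value outside its range is refused whole. The fingers move at their own pace and stop on an object; FORCE is the grip in N (left out, the last holds). Time passes only in rows, so rows that repeat a pose let the fingers close. It gives the time, the measured TCP pose, the force, the opening and the grip force at its end, in the units of the state.
- ctrl.get_state(): the state, without advancing time (a new reading comes with each control period).
- ctrl.read_camera(name): name is "scene" or "top" or "wrist"; returns (picture, depth): 400x640x3 uint8, red, green, blue; 400x640 float32, m along the optical axis (not along the pixel's ray), 0 where there is no reading.
- ctrl.camera_info(name): a dict with "K" (3x3 intrinsics, pixels), "D" ([k1, k2, p1, p2, k3] as OpenCV has them; the pictures are not rectified), "camera_from_world" (4x4, takes a point from world to camera coordinates); the wrist camera has in their place "T_tool_cam" (4x4, takes a point from camera to tool coordinates, whose origin is the TCP and whose axes are the flange's). Camera axes: x right, y down, z forward; pixel columns grow to the right and rows downward; lengths in m; the calibration is good to about 2 mm. A picture is of the moment at which its call begins: read the wrist's pose just before it. camera_info takes no time and is no camera call.
- ctrl.sign_off(): hands the job in; it is judged then, once.
The state is a dict: "time": time; "qpos": joint angles; "dq": joint speeds; "joint_efforts": joint torques, N m; "eef_pos": TCP position; "tcp_rot": TCP orientation; "contact_force": force on the tool from outside, world axes, zero at the start; "wrist_torque": the same for the moment, N m; "opening": opening from 0.0 (shut) to 1.0 (fully open); "finger_force": force on a finger pad.
Only numpy, scipy, OpenCV 4.12 (cv2) and the standard library are available. Lean on these libraries where they do the work, as an engineer would, in place of code of your own. Each camera call takes 0.05 s, during which the arm holds its last target. There are 200 camera calls.

## Working session

There is one attempt and no reset: what is moved stays moved. The work goes in short steps, Python scripts to look and compute and a shell command to move; the robot and the scene stay as the last step left them, time stands still between calls to the robot, and variables do not carry over. Pictures are saved under pics/ and viewed, at most 14 in all, crops included, and the job is handed in when it is done.

```bash
ls; mkdir -p pics; cat > h.py <<'E'
import numpy as np, cv2
from plant import ctrl
from scipy.spatial.transform import Rotation as R
def cam(name):
    s=ctrl.get_state(); im,d=ctrl.read_camera(name); i=ctrl.camera_info(name)
    K=np.array(i["K"]);D=np.array(i["D"],float)
    if name=="wrist":
        T=np.eye(4);T[:3,:3]=R.from_quat(s["tcp_rot"]).as_matrix();T[:3,3]=s["eef_pos"]
        W=T@np.array(i["T_tool_cam"])
    else: W=np.linalg.inv(np.array(i["camera_from_world"]))
    return im,d,K,D,W
def save(n,im): cv2.imwrite(n,im[:,:,::-1])
def pt(c,uv,z=None):
    "pixel(s)->world on plane z, or by depth"
    im,d,K,D,W=c; uv=np.array(uv,float).reshape(-1,2)
    r=cv2.undistortPoints(uv.reshape(-1,1,2),K,D).reshape(-1,2)
    r=np.c_[r,np.ones(len(r))]
    if z is None:
        dd=np.array([d[int(round(v)),int(round(u))] for u,v in uv]); return (r*dd[:,None])@W[:3,:3].T+W[:3,3]
    w=r@W[:3,:3].T; t=(z-W[2,3])/w[:,2]; return W[:3,3]+w*t[:,None]
def cloud(c):
    im,d,K,D,W=c; v,u=np.mgrid[:400,:640]
    r=cv2.undistortPoints(np.stack([u,v],-1).reshape(-1,1,2).astype(float),K,D).reshape(400,640,2)
    P=np.dstack([r,np.ones((400,640))])*d[...,None]
    return P@W[:3,:3].T+W[:3,3]
def proj(c,P):
    im,d,K,D,W=c; M=np.linalg.inv(W)
    return cv2.projectPoints(np.array(P,float).reshape(-1,3),cv2.Rodrigues(M[:3,:3])[0],M[:3,3],K,D)[0].reshape(-1,2)
E
python3 - <<'E'
from h import *
print(ctrl.tcp_to_grasp, ctrl.get_state())
for n in("scene","top"):
    c=cam(n); save(f"pics/{n}0.png",c[0]); np.savez(f"{n}0.npz",*c); print(n,c[4].round(2).tolist())
E
```

```text
pics
0.0187 {'time': 0.0, 'qpos': array([-1.38597092e+00,  2.87183453e-01,  1.57815202e+00,  5.94664364e-07,
        1.27861897e+00, -1.49991709e-01]), 'dq': array([-0.00049361, -0.00083216, -0.000522  ,  0.00170266, -0.00183268,
        0.00041021]), 'joint_efforts': array([ 7.15149071e-06, -4.05982876e+01, -2.92628074e+01, -1.43885995e-04,
        5.71145807e-03, -6.41840884e-06]), 'eef_pos': array([ 0.22171498, -0.63685873,  0.22994885]), 'tcp_rot': array([ 9.86019210e-01,  1.66627498e-01, -2.02818680e-05, -1.18072218e-03]), 'contact_force': array([-0.14264521, -0.18997861, -0.91202717]), 'wrist_torque': array([-0.01146917, -0.04604592,  0.00687993]), 'finger_force': 0.0, 'opening': 1.0000177124435443}
scene [[0.64, -0.53, 0.56, -0.19], [-0.77, -0.44, 0.46, -0.59], [0.01, -0.72, -0.69, 0.97], [0.0, 0.0, 0.0, 1.0]]
top [[-0.05, -0.98, 0.21, 0.27], [-1.0, 0.04, -0.01, -0.01], [0.0, -0.21, -0.98, 1.25], [0.0, 0.0, 0.0, 1.0]]
```

View pics/top0.png

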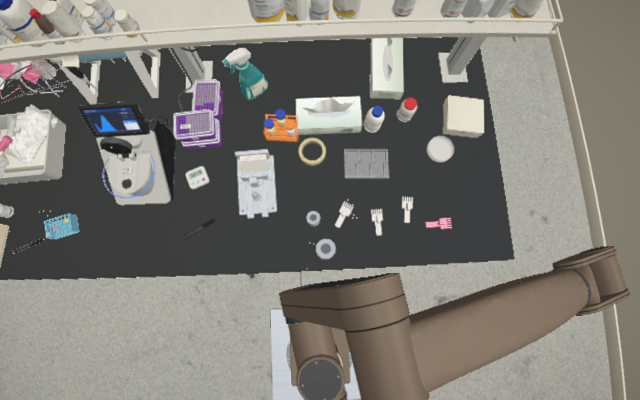

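View pics/scene0.png

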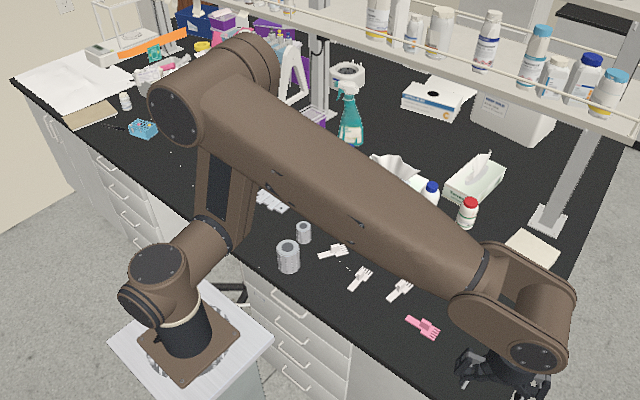

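The top picture shows the cassette at (257,183), with the plates at its far end (255,163), and the tray at (366,163). The tape is at (312,151) and the timer at (197,177).
- **Nut candidates:** (313,217), smaller, and (325,248), larger. I choose (313,217).
- **Comb candidates:** white at (344,213), (377,221) and (407,208), and pink at (438,223). I choose the three white ones.

Next I'll check these in one close crop and measure.

```bash
python3 - <<'E'
from h import *
z=np.load("top0.npz"); c=[z[k] for k in z.files]
cr=c[0][130:270,230:460]; save("pics/crop1.png",cv2.resize(cr,None,fx=3.4,fy=3.4,interpolation=cv2.INTER_CUBIC))
P=cloud(c)
for n,uv in dict(nut=(313,217),big=(325,248),ca=(344,213),cb=(377,221),cc=(407,208),tray=(366,163),cas=(257,183),tape=(312,151),plates=(255,163)).items():
    u,v=uv; q=P[v-9:v+10,u-9:u+10].reshape(-1,3); print(n,pt(c,uv).round(3),'ztop',np.percentile(q[:,2],98).round(3))
# tray by depth/colour
E
```

```text
nut [[0.445 0.001 0.064]] ztop 0.064
big [[ 0.339 -0.033  0.085]] ztop 0.089
ca [[ 0.458 -0.105  0.032]] ztop 0.034
cb [[ 0.426 -0.216  0.028]] ztop 0.035
cc [[ 0.466 -0.324  0.029]] ztop 0.037
tray [[ 0.641 -0.198  0.003]] ztop 0.013
cas [[0.566 0.184 0.077]] ztop 0.085
tape [[ 0.697 -0.005 -0.001]] ztop 0.027
plates [[0.641 0.192 0.063]] ztop 0.087
```

View pics/crop1.png

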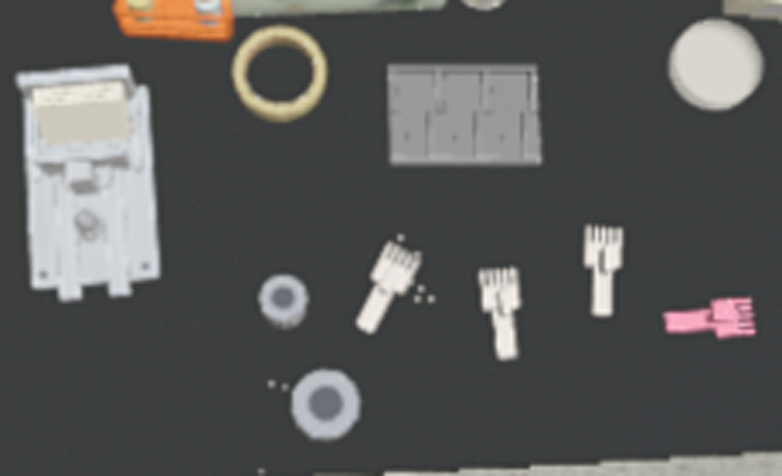

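The crop confirms my choices. The small nut is at crop (283,298), and the bigger one at (326,403) is not wanted. White combs are at (390,285), (500,310) and (603,268), and the pink one at (710,318) is to be left alone. The cassette's stud is at (88,222), its handle at (83,175), and the tray at (463,113).

```bash
cat >> h.py <<'E'
def go(xyz,yaw,s=None):
    "print slide(cm)/turn to reach TCP xyz with tool x at world yaw"
    s=s or ctrl.get_state(); M=R.from_quat(s["tcp_rot"]).as_matrix()
    d=M.T@(np.array(xyz)-s["eef_pos"])*100
    y0=np.arctan2(M[1,0],M[0,0]); t=-((yaw-y0+np.pi)%(2*np.pi)-np.pi)
    q=np.arctan2(xyz[1],xyz[0])-yaw+1.571
    q=(q+np.pi)%(2*np.pi)-np.pi
    print("slide",d.round(2),"turn",round(t,3),"(alt",round(t-np.sign(t)*2*np.pi,3),") q6end~",round(q,2),"now q6",s["qpos"][5].round(2),"rows",np.ceil(np.linalg.norm(d)/5),np.ceil(abs(t)/.15), "tcp",s["eef_pos"].round(4),"yaw",round(y0,3),"tilt",M[:2,2].round(4),"F",np.round(s["contact_force"],1))
E
python3 - <<'E'
from h import *
i=ctrl.camera_info("wrist"); print(np.round(i["T_tool_cam"],3).tolist(), np.round(i["K"],0).tolist())
go([.5,-.3,.34],.1); go([.5,.1,.36],0)
E
```

```text
[[-0.001, -0.945, -0.328, 0.084], [1.0, -0.001, -0.0, 0.0], [-0.0, -0.328, 0.945, -0.141], [0.0, 0.0, 0.0, 1.0]] [[321.0, 0.0, 324.0], [0.0, 321.0, 192.0], [0.0, 0.0, 1.0]]
slide [ 37.36 -22.7  -10.93] turn 0.235 (alt -6.048 ) q6end~ 0.93 now q6 -0.15 rows 10.0 2.0 tcp [ 0.2217 -0.6369  0.2301] yaw 0.335 tilt [-0.0004  0.0021] F [ 0.2  0.3 -0.3]
slide [ 50.5  -60.49 -12.85] turn 0.335 (alt -5.948 ) q6end~ 1.77 now q6 -0.15 rows 16.0 3.0 tcp [ 0.2217 -0.6369  0.2301] yaw 0.335 tilt [-0.0004  0.0021] F [ 0.2  0.3 -0.3]
```

```bash
python3 -m inch '[{"slide":[9,-5,-10],"turn":0.1,"grip":8.5},{"slide":[20,-10,-11],"turn":0.2,"grip":8.5},{"slide":[37,-23,-11],"turn":0.235,"grip":8.5},{"slide":[37,-23,-11],"turn":0.235,"grip":8.5},{"slide":[37,-23,-11],"turn":0.235,"grip":8.5},{"slide":[37,-23,-11],"turn":0.235,"grip":8.5},{"slide":[50.5,-60.5,-13],"turn":0.335,"grip":8.5},{"slide":[50.5,-60.5,-13],"turn":0.335,"grip":8.5},{"slide":[50.5,-60.5,-13],"turn":0.335,"grip":8.5},{"slide":[50.5,-60.5,-13],"turn":0.335,"grip":8.5},{"slide":[50.5,-60.5,-13],"turn":0.335,"grip":8.5},{"slide":[50.5,-60.5,-13],"turn":0.335,"grip":8.5},{"slide":[50.5,-60.5,-13],"turn":0.335,"grip":8.5},{"slide":[50.5,-60.5,-13],"turn":0.335,"grip":8.5},{"slide":[50.5,-60.5,-13],"turn":0.335,"grip":8.5},{"slide":[50.5,-60.5,-13],"turn":0.335,"grip":8.5},{"slide":[50.5,-60.5,-13],"turn":0.335,"grip":8.5},{"slide":[50.5,-60.5,-13],"turn":0.335,"grip":8.5}]'
python3 - <<'E'
from h import *
c=cam("wrist"); save("pics/w1.png",c[0]); np.savez("w1.npz",*c); go([.5,.1,.36],0)
E
```

```text
time: 1.9
eef_pos: [0.4999, 0.1034, 0.3612]
tcp_rot: [1.0, 0.003, -0.0, -0.001]
contact_force: [0.4, 0.7, -0.7]
opening: 0.997
finger_force: 0.0
slide [0.02 0.16 0.09] turn 0.004 (alt -6.279 ) q6end~ 1.77 now q6 1.57 rows 1.0 1.0 tcp [0.4997 0.1016 0.3609] yaw 0.004 tilt [-0.0009 -0.0002] F [ 0.3 -0.7  0.7]
```

View pics/w1.png

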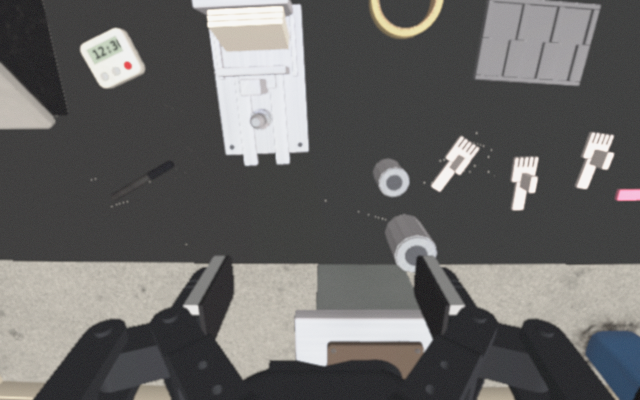

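The wrist view shows the cassette base's near corners at (229,154) and (308,151), the stud top at (258,121), the handle at (250,87), the small nut's top ring at (395,183), the tray at (538,42), and the combs at (455,165), (524,183) and (597,160).

```bash
python3 - <<'E'
from h import *
z=np.load("w1.npz"); c=[z[k] for k in z.files]
A=pt(c,[(229,154),(308,151)],.01); print("near corners",A.round(4),np.linalg.norm(A[0]-A[1]))
y=A[0]-A[1]; yaw=np.arctan2(y[1],y[0])-np.pi/2; ux=np.array([np.cos(yaw),np.sin(yaw)]);print("yaw",yaw)
print("stud",pt(c,(258,119),.069).round(4),"handle",pt(c,(246,86),.082).round(4))
m=(A[0]+A[1])/2; print("origin guess from base centre", m[:2]+ux*.1025,"stud from that",m[:2]+ux*.0675)
P=cloud(c)
hm=(P[...,2]>.07)&(P[...,1]>.15)&(P[...,1]<.3)&(P[...,0]<.64); 
for k in range(-5,16):
    pass
n,l,st,ce=cv2.connectedComponentsWithStats(hm.astype(np.uint8))
for i in range(1,n):
    if st[i,4]>30: print(st[i],P[l==i].mean(0).round(4))
E
```

```text
near corners [[0.4748 0.2514 0.01  ]
 [0.48   0.1276 0.01  ]] 0.1238147929090214
yaw 0.042471121288679914
stud [[0.5354 0.1907 0.069 ]] handle [[0.5774 0.2007 0.082 ]]
origin guess from base centre [0.57980358 0.19385082] stud from that [0.54483514 0.19236478]
[239  79  23  17 364] [0.576  0.1961 0.0804]
[  32  256  187  144 8784] [0.5063 0.1638 0.4279]
```

```bash
python3 -m inch '[{"slide":[3,-9.5,16],"turn":-0.04},{"slide":[3,-9.5,16],"turn":-0.04},{"slide":[3,-9.5,16],"turn":-0.04},{"slide":[3,-9.5,16],"turn":-0.04},{"slide":[3,-9.5,16],"turn":-0.04},{"slide":[3,-9.5,16],"turn":-0.04}]'
python3 - <<'E'
from h import *
c=cam("wrist"); save("pics/w2.png",c[0]); np.savez("w2.npz",*c); go([.575,.197,.2],.04)
P=cloud(c)
hm=(P[...,2]>.075)&(P[...,2]<.1)&(P[...,1]>.15)&(P[...,1]<.3)&(P[...,0]<.62)
n,l,st,ce=cv2.connectedComponentsWithStats(hm.astype(np.uint8))
for i in range(1,n):
    if st[i,4]>60: print(st[i],P[l==i].mean(0).round(4),P[l==i].min(0).round(4),P[l==i].max(0).round(4))
E
```

```text
slide [ 7.57 -9.66 16.06] turn -0.038 (alt 6.245 ) q6end~ 1.86 now q6 1.57 rows 5.0 1.0 tcp [0.4997 0.1004 0.3607] yaw 0.002 tilt [-0.0012 -0.0005] F [ 0.3  0.2 -0.3]
[237  79  23  17 349] [0.5758 0.1964 0.0808] [0.5662 0.1838 0.0753] [0.5855 0.2105 0.0834]$[0]: bad value
```

View pics/w2.png

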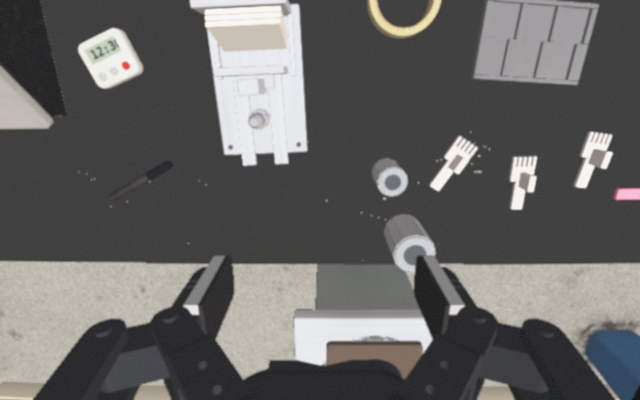

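The move was refused because every row needs a grip value, so the view is unchanged. The handle measures (0.576,0.196) again.

```bash
python3 -m inch '[{"slide":[3,-9.5,16],"turn":-0.04,"grip":8.5},{"slide":[3,-9.5,16],"turn":-0.04,"grip":8.5},{"slide":[3,-9.5,16],"turn":-0.04,"grip":8.5},{"slide":[3,-9.5,16],"turn":-0.04,"grip":8.5},{"slide":[3,-9.5,16],"turn":-0.04,"grip":8.5},{"slide":[3,-9.5,16],"turn":-0.04,"grip":8.5}]'
python3 - <<'E'
from h import *
c=cam("wrist"); save("pics/w3.png",c[0]); np.savez("w3.npz",*c); go([.575,.197,.2],.04)
P=cloud(c)
hm=(P[...,2]>.072)&(P[...,2]<.1)&(P[...,1]>.15)&(P[...,1]<.3)&(P[...,0]<.64)
n,l,st,ce=cv2.connectedComponentsWithStats(hm.astype(np.uint8))
for i in range(1,n):
    if st[i,4]>60: print(st[i],P[l==i].mean(0).round(4),P[l==i].min(0).round(4),P[l==i].max(0).round(4))
E
```

```text
time: 2.6
eef_pos: [0.5299, 0.1935, 0.2009]
tcp_rot: [1.0, 0.019, -0.001, 0.0]
contact_force: [0.5, -0.2, 0.8]
opening: 1.0
finger_force: 0.0
slide [ 4.43 -0.17  0.28] turn -0.002 (alt 6.282 ) q6end~ 1.86 now q6 1.7 rows 1.0 1.0 tcp [0.5308 0.1936 0.2027] yaw 0.038 tilt [ 0.0018 -0.0003] F [-0.3 -0.2 -0.3]
[305 116  32  26 817] [0.577  0.1973 0.0804] [0.5662 0.1843 0.0733] [0.5868 0.2101 0.0834]
```

View pics/w3.png

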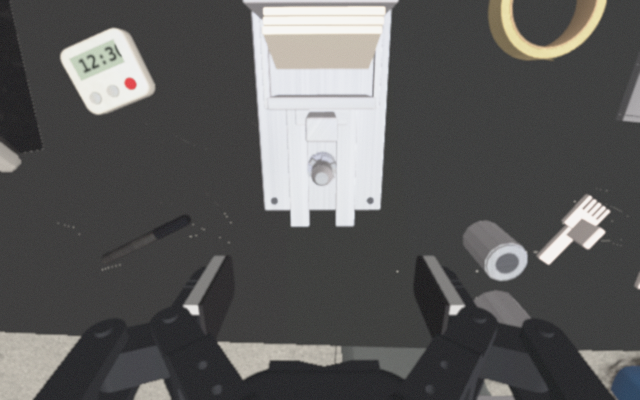

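Close view: stud top at (322,175), handle top at (320,130), base corners at (264,210) and (382,208), wall top at (269,98) to (375,97), and three plates leaning on the backstop.

```bash
python3 - <<'E'
from h import *
z=np.load("w3.npz"); c=[z[k] for k in z.files]
A=pt(c,[(264,210),(382,208)],.01); B=pt(c,[(269,98),(375,97)],.068)
for q in(A,B):
    y=q[0]-q[1]; print(q.round(4).tolist(),np.linalg.norm(y),np.arctan2(y[1],y[0])-np.pi/2, q.mean(0))
print(pt(c,(322,175),.069).round(4)); print("proj handle",proj(c,[.577,.197,.082]))
go([.576,.197,.055],.045)
g=cv2.cvtColor(c[0],cv2.COLOR_RGB2GRAY)
save("pics/crop3.png",cv2.resize(c[0][80:230,240:400],None,fx=4,fy=4,interpolation=cv2.INTER_CUBIC))
E
```

```text
[[0.4742, 0.2576, 0.01], [0.4817, 0.1259, 0.01]] 0.1318967078891799 0.056194148993269355 [0.47795337 0.19174314 0.01      ]
[[0.5985, 0.2406, 0.068], [0.6027, 0.1535, 0.068]] 0.08716839988757515 0.04724384823060768 [0.60059458 0.19707953 0.068     ]
[[0.5346 0.1946 0.069 ]]
proj handle [[320.93436455 128.77375608]]
slide [ 4.5  -0.17 14.78] turn -0.007 (alt 6.277 ) q6end~ 1.86 now q6 1.7 rows 4.0 1.0 tcp [0.5308 0.1936 0.2027] yaw 0.038 tilt [ 0.0018 -0.0003] F [-0.3 -0.2 -0.3]
```

View pics/crop3.png

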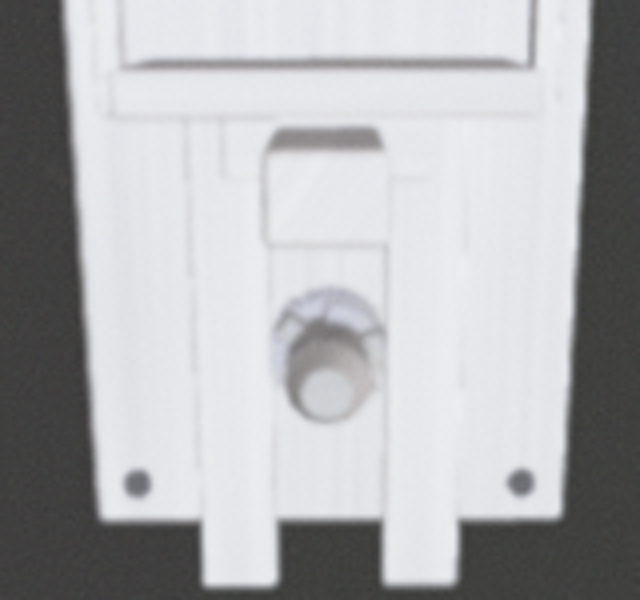

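The crop shows the stud's top centre at crop (327,395), which is pixel (321.8,178.8), and the handle's top face centre at pixel (321.5,129). That matches the depth measurement. Now I grip the handle and push.

```bash
python3 -m inch '[{"slide":[4.4,-0.2,3],"turn":-0.012,"grip":8.5},{"slide":[4.4,-0.2,7],"turn":-0.012,"grip":8.5},{"slide":[4.4,-0.2,11],"turn":-0.012,"grip":8.5},{"slide":[4.4,-0.2,13],"turn":-0.012,"grip":8.5},{"slide":[4.4,-0.2,14.6],"turn":-0.012,"grip":8.5},{"slide":[4.4,-0.2,14.6],"turn":-0.012,"grip":8.5},{"slide":[4.4,-0.2,14.6],"turn":-0.012,"grip":2},{"slide":[4.4,-0.2,14.6],"turn":-0.012,"grip":2},{"slide":[4.4,-0.2,14.6],"turn":-0.012,"grip":2},{"slide":[4.4,-0.2,14.6],"turn":-0.012,"grip":2},{"slide":[4.4,-0.2,14.6],"turn":-0.012,"grip":2},{"slide":[4.4,-0.2,14.6],"turn":-0.012,"grip":2}]' 40
```

```text
time: 3.85
eef_pos: [0.5748, 0.1974, 0.057]
tcp_rot: [1.0, 0.026, 0.001, 0.001]
contact_force: [-0.9, -5.5, 4.4]
opening: 0.299
finger_force: 41.5
```

```bash
python3 -m inch '[{"slide":[0.3,0,0],"turn":0,"grip":2},{"slide":[0.6,0,0],"turn":0,"grip":2},{"slide":[0.9,0,0],"turn":0,"grip":2},{"slide":[1.2,0,0],"turn":0,"grip":2},{"slide":[1.5,0,0],"turn":0,"grip":2},{"slide":[1.8,0,0],"turn":0,"grip":2},{"slide":[2.1,0,0],"turn":0,"grip":2},{"slide":[2.4,0,0],"turn":0,"grip":2},{"slide":[2.7,0,0],"turn":0,"grip":2},{"slide":[3,0,0],"turn":0,"grip":2},{"slide":[3.3,0,0],"turn":0,"grip":2},{"slide":[3.6,0,0],"turn":0,"grip":2},{"slide":[3.9,0,0],"turn":0,"grip":2},{"slide":[3.9,0,0],"turn":0,"grip":2}]'
```

```text
time: 5.25
eef_pos: [0.6132, 0.199, 0.057]
tcp_rot: [1.0, 0.026, -0.0, 0.001]
contact_force: [-3.9, -5.8, 4.8]
opening: 0.298
finger_force: 41.7
```

```bash
python3 -m inch '[{"slide":[0.2,0,0],"turn":0,"grip":2},{"slide":[0.4,0,0],"turn":0,"grip":2},{"slide":[0.6,0,0],"turn":0,"grip":2},{"slide":[0.8,0,0],"turn":0,"grip":2},{"slide":[0.9,0,0],"turn":0,"grip":2},{"slide":[0.9,0,0],"turn":0,"grip":2}]'
```

```text
time: 5.85
eef_pos: [0.6216, 0.1994, 0.057]
tcp_rot: [1.0, 0.026, -0.001, 0.002]
contact_force: [-5.3, -6.6, 6.5]
opening: 0.297
finger_force: 41.9
```

```bash
python3 -m inch '[{"slide":[0.1,0,0],"turn":0,"grip":2},{"slide":[0.2,0,0],"turn":0,"grip":2},{"slide":[0.3,0,0],"turn":0,"grip":2},{"slide":[0.4,0,0],"turn":0,"grip":2},{"slide":[0.4,0,0],"turn":0,"grip":2}]'
```

```text
time: 6.35
eef_pos: [0.6215, 0.1994, 0.0569]
tcp_rot: [1.0, 0.026, -0.007, 0.002]
contact_force: [-18.1, -8.0, 15.1]
opening: 0.297
finger_force: 43.1
```

```bash
python3 -m inch '[{"slide":[0.1,0,0],"turn":0,"grip":2},{"slide":[0.2,0,0],"turn":0,"grip":2},{"slide":[0.2,0,0],"turn":0,"grip":2}]'
```

```text
time: 6.65
eef_pos: [0.6216, 0.1993, 0.0569]
tcp_rot: [1.0, 0.026, -0.01, 0.003]
contact_force: [-21.8, -9.8, 18.7]
opening: 0.294
finger_force: 43.8
```

```bash
python3 -m inch '[{"slide":[-0.3,0,0],"turn":0,"grip":2},{"slide":[-0.5,0,0],"turn":0,"grip":2},{"slide":[-0.5,0,0],"turn":0,"grip":8.5},{"slide":[-0.5,0,0],"turn":0,"grip":8.5},{"slide":[-0.5,0,0],"turn":0,"grip":8.5},{"slide":[-0.5,0,0],"turn":0,"grip":8.5},{"slide":[-0.5,0,-2],"turn":0,"grip":8.5},{"slide":[-0.5,0,-6],"turn":0,"grip":8.5},{"slide":[-5,0,-11],"turn":0,"grip":8.5},{"slide":[-9,0,-14.5],"turn":0,"grip":8.5},{"slide":[-9,0,-14.5],"turn":0,"grip":8.5},{"slide":[-9,0,-14.5],"turn":0,"grip":8.5}]'
python3 - <<'E'
from h import *
c=cam("wrist"); np.savez("w4.npz",*c); go([.53,.195,.2],.05)
save("pics/crop4.png",cv2.resize(c[0][0:230,230:420],None,fx=2.6,fy=2.6,interpolation=cv2.INTER_CUBIC))
P=cloud(c)
hm=(P[...,2]>.072)&(P[...,2]<.1)&(P[...,1]>.15)&(P[...,1]<.3)&(P[...,0]<.75)
n,l,st,ce=cv2.connectedComponentsWithStats(hm.astype(np.uint8))
for i in range(1,n):
    if st[i,4]>60: print(st[i],P[l==i].mean(0).round(4),P[l==i].min(0).round(4),P[l==i].max(0).round(4))
E
```

```text
time: 7.85
eef_pos: [0.5381, 0.1974, 0.2038]
tcp_rot: [1.0, 0.026, 0.003, -0.001]
contact_force: [0.5, 0.3, 0.1]
opening: 0.993
finger_force: 0.0
slide [-0.84  0.17  0.18] turn 0.002 (alt -6.281 ) q6end~ 1.87 now q6 1.69 rows 1.0 1.0 tcp [0.5383 0.1971 0.2018] yaw 0.052 tilt [0.0035 0.0007] F [0.2 0.3 0.5]
[ 252    0  149   48 6189] [0.6638 0.2007 0.0828] [0.6462 0.15   0.0721] [0.68   0.2558 0.0903]
[311  68  33  26 851] [0.6231 0.199  0.0808] [0.6131 0.1858 0.0776] [0.633  0.2118 0.0831]
```

View pics/crop4.png

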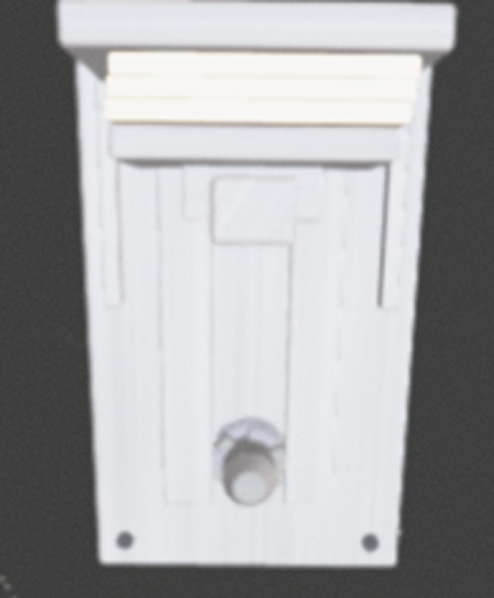

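The plates now stand upright and packed between the follower and the backstop, and the handle measures (0.623,0.199). The stud top is at pixel (326,187). Next I locate the nut.

```bash
python3 - <<'E'
from h import *
z=np.load("w4.npz"); c=[z[k] for k in z.files]
print("stud",pt(c,(326.2,187.3),.069).round(4))
P=cloud(c); d=np.hypot(P[...,0]-.45,P[...,1])
m=(P[...,2]>.05)&(P[...,2]<.075)&(d<.06); ys,xs=np.nonzero(m); print(m.sum(),P[m].mean(0).round(4),P[m].min(0),P[m].max(0),xs.mean(),ys.mean())
(x0,y0),r=cv2.minEnclosingCircle(P[m][:,:2].astype(np.float32)*1000);print(x0,y0,r)
go([x0/1000+.084,y0/1000,.14],np.pi)
E
```

```text
stud [[0.5316 0.1945 0.069 ]]
1287 [0.4469 0.0037 0.0563] [ 0.42282793 -0.02073554  0.0500198 ] [0.46660811 0.02379382 0.05969178] 503.5975135975136 269.4296814296814
444.6710205078125 1.853406310081482 22.796510696411133
slide [-2.01 19.45  6.16] turn -3.089 (alt 3.194 ) q6end~ -1.57 now q6 1.69 rows 5.0 21.0 tcp [0.5383 0.1971 0.2018] yaw 0.052 tilt [0.0035 0.0007] F [0.2 0.3 0.5]
```

```bash
python3 -m inch '[{"slide":[-1,10,0],"turn":-1.5,"grip":8.5},{"slide":[-1,10,0],"turn":-1.5,"grip":8.5},{"slide":[-2,19.5,0],"turn":-1.5,"grip":8.5},{"slide":[-2,19.5,0],"turn":-1.5,"grip":8.5},{"slide":[-2,19.5,0],"turn":-1.5,"grip":8.5},{"slide":[-2,19.5,0],"turn":-1.5,"grip":8.5},{"slide":[-2,19.5,0],"turn":-1.5,"grip":8.5},{"slide":[-2,19.5,0],"turn":-1.5,"grip":8.5},{"slide":[-2,19.5,0],"turn":-1.5,"grip":8.5},{"slide":[-2,19.5,0],"turn":-1.5,"grip":8.5},{"slide":[-2,19.5,0],"turn":-3,"grip":8.5},{"slide":[-2,19.5,0],"turn":-3,"grip":8.5},{"slide":[-2,19.5,0],"turn":-3,"grip":8.5},{"slide":[-2,19.5,0],"turn":-3,"grip":8.5},{"slide":[-2,19.5,0],"turn":-3,"grip":8.5},{"slide":[-2,19.5,3],"turn":-3,"grip":8.5},{"slide":[-2,19.5,6],"turn":-3,"grip":8.5},{"slide":[-2,19.5,6],"turn":-3,"grip":8.5},{"slide":[-2,19.5,6],"turn":-3,"grip":8.5},{"slide":[-2,19.5,6],"turn":-3,"grip":8.5}]'
python3 - <<'E'
from h import *
c=cam("wrist"); np.savez("w5.npz",*c); go([.4447+.084,.0019,.14],np.pi)
u,v=proj(c,[.4447,.0019,.058])[0]; print(u,v); a,b=int(v),int(u); y0=max(0,a-50)
save("pics/crop5.png",cv2.resize(c[0][y0:y0+100,b-55:b+55],None,fx=6,fy=6,interpolation=cv2.INTER_CUBIC)); print(y0,b-55)
E
```

```text
time: 9.9
eef_pos: [0.5278, 0.0008, 0.1377]
tcp_rot: [0.07, 0.998, 0.0, -0.002]
contact_force: [-0.3, 0.1, 0.2]
opening: 0.994
finger_force: 0.0
slide [-0.06  0.13 -0.2 ] turn -0.136 (alt 6.147 ) q6end~ -1.57 now q6 -1.63 rows 1.0 1.0 tcp [0.5279 0.0007 0.138 ] yaw 3.005 tilt [-0.0034  0.0006] F [-0.4  0.1  0.4]
308.40843979713344 85.34435184834636
35 253
```

View pics/crop5.png

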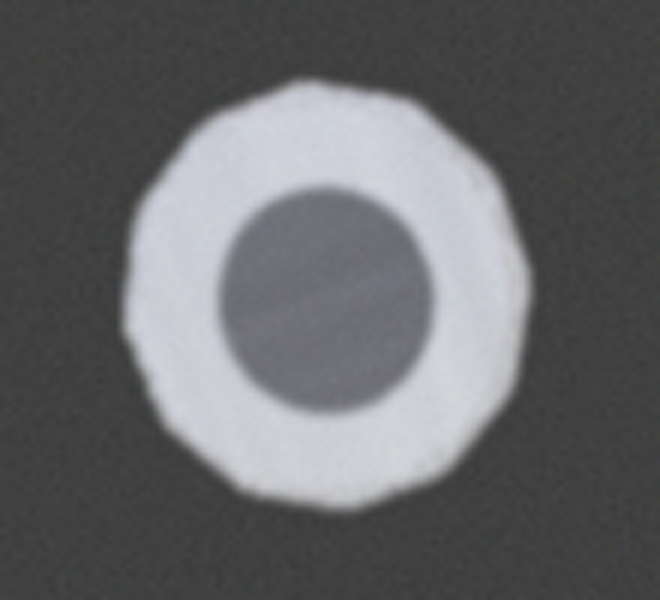

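The crop shows the nut's twelve-sided top centred at crop (327,297), which is pixel (307.5,84.5). Its top recess is blind, so the lugs can't be seen from above. I'll take the orientation of the flats and find the gate by feel.

```bash
python3 - <<'E'
from h import *
z=np.load("w5.npz"); c=[z[k] for k in z.files]
g=cv2.resize(cv2.cvtColor(c[0],cv2.COLOR_RGB2GRAY)[30:140,250:370],None,fx=4,fy=4,interpolation=cv2.INTER_CUBIC)
m=(g>150).astype(np.uint8); cs,_=cv2.findContours(m,0,cv2.CHAIN_APPROX_NONE); k=max(cs,key=cv2.contourArea)[:,0].astype(float)
uv=(k+.5)/4-.5+[250,30]; P=pt(c,uv,.058)[:,:2]
M=cv2.moments(P.astype(np.float32).reshape(-1,1,2)*1000); ce=np.array([M['m10'],M['m01']])/M['m00']/1000; print("centre",ce)
a=np.arctan2(*(P-ce).T[::-1]); r=np.hypot(*(P-ce).T); o=np.argsort(a); aa=np.linspace(-np.pi,np.pi,720,endpoint=False); rr=np.interp(aa,a[o],r[o],period=2*np.pi)
F=[np.sum(rr*np.exp(1j*n*aa))/360 for n in (11,12,13,2)]; print("r",rr.mean(),np.abs(F))
v=np.degrees(np.angle(F[1]))/12; print("vertex at deg",v,"mod30; flat normals at",v+15)
for n in range(12):
    fn=np.radians(v+15+30*n); yaw=fn+np.pi/2
    print(round(np.degrees(yaw)%360,1),end=' ')
print(); go([ce[0],ce[1],.14],2.2)
E
```

```text
centre [0.44424598 0.00098676]
r 0.02168601024892337 [7.66822887e-06 2.74584446e-04 8.30610841e-06 1.59978684e-05]
vertex at deg -2.53432385593292 mod30; flat normals at 12.46567614406708
102.5 132.5 162.5 192.5 222.5 252.5 282.5 312.5 342.5 12.5 42.5 72.5 
slide [ 8.29 -1.11 -0.17] turn 0.805 (alt -5.478 ) q6end~ -0.63 now q6 -1.63 rows 2.0 6.0 tcp [0.5279 0.0007 0.138 ] yaw 3.005 tilt [-0.0034  0.0006] F [-0.4  0.1  0.4]
```

```bash
python3 -m inch '[{"slide":[4,-0.5,0],"turn":0.15,"grip":8.5},{"slide":[8.3,-1.1,0],"turn":1.216,"grip":8.5},{"slide":[8.3,-1.1,0],"turn":1.216,"grip":8.5},{"slide":[8.3,-1.1,0],"turn":1.216,"grip":8.5},{"slide":[8.3,-1.1,0],"turn":1.216,"grip":8.5},{"slide":[8.3,-1.1,0],"turn":1.216,"grip":8.5},{"slide":[8.3,-1.1,0],"turn":1.216,"grip":8.5},{"slide":[8.3,-1.1,0],"turn":1.216,"grip":8.5},{"slide":[8.3,-1.1,0],"turn":1.216,"grip":8.5},{"slide":[8.3,-1.1,0],"turn":1.216,"grip":8.5},{"slide":[8.3,-1.1,0],"turn":1.216,"grip":8.5},{"slide":[8.3,-1.1,0],"turn":1.216,"grip":8.5}]'
python3 - <<'E'
from h import *
go([.4442,.001,.02],1.789)
E
```

```text
time: 11.15
eef_pos: [0.4444, 0.0021, 0.1401]
tcp_rot: [0.629, 0.777, -0.0, -0.0]
contact_force: [-0.5, -0.0, 0.4]
opening: 0.995
finger_force: 0.0
slide [-0.11 -0.03 12.01] turn -0.009 (alt 6.274 ) q6end~ -0.22 now q6 -0.43 rows 3.0 1.0 tcp [0.4444 0.0021 0.1401] yaw 1.78 tilt [-0.0004  0.0001] F [-0.5 -0.   0.4]
```

```bash
python3 -m inch '[{"slide":[-0.1,0,4],"turn":-0.009,"grip":8.5},{"slide":[-0.1,0,8],"turn":-0.009,"grip":8.5},{"slide":[-0.1,0,11],"turn":-0.009,"grip":8.5},{"slide":[-0.1,0,12],"turn":-0.009,"grip":8.5},{"slide":[-0.1,0,12],"turn":-0.009,"grip":4},{"slide":[-0.1,0,12],"turn":-0.009,"grip":4},{"slide":[-0.1,0,12],"turn":-0.009,"grip":4},{"slide":[-0.1,0,12],"turn":-0.009,"grip":4},{"slide":[-0.1,0,12],"turn":-0.009,"grip":4},{"slide":[-0.1,0,12],"turn":-0.009,"grip":4}]' 25
python3 - <<'E'
from h import *
s=ctrl.get_state(); go([.5316,.1945,.125],1.789); print(s["opening"]*85.4)
E
```

```text
time: 12.15
eef_pos: [0.4462, 0.0008, 0.0223]
tcp_rot: [0.626, 0.78, 0.001, 0.002]
contact_force: [-1.0, -0.3, 6.3]
opening: 0.513
finger_force: 26.7
slide [ 17.05  12.55 -10.26] turn -0.0 (alt 6.283 ) q6end~ 0.13 now q6 -0.44 rows 5.0 1.0 tcp [0.4462 0.0008 0.0223] yaw 1.789 tilt [ 0.0035 -0.0009] F [-1.  -0.3  6.3]
43.832958861601774
```

```bash
python3 -m inch '[{"slide":[0,0,-3],"turn":0,"grip":4},{"slide":[0,0,-7],"turn":0,"grip":4},{"slide":[4,3,-10],"turn":0,"grip":4},{"slide":[8,6,-10],"turn":0,"grip":4},{"slide":[12,9,-10],"turn":0,"grip":4},{"slide":[15,11,-10],"turn":0,"grip":4},{"slide":[17,12.5,-10],"turn":0,"grip":4},{"slide":[17,12.5,-10],"turn":0,"grip":4},{"slide":[17,12.5,-10],"turn":0,"grip":4},{"slide":[17,12.5,-10],"turn":0,"grip":4}]'
python3 - <<'E'
from h import *
s=ctrl.get_state(); go([.5316,.1945,.092],1.789); print(s["opening"]*85.4)
c=cam("wrist"); P=cloud(c); 
d=np.hypot(P[...,0]-.53,P[...,1]-.195); m=(P[...,2]>.12)&(P[...,2]<.18)&(d<.035); print(m.sum(),P[m].mean(0),np.percentile(P[m][:,2],[5,50,95]))
c=cam("scene"); save("pics/s6.png",cv2.resize(c[0][150:300,200:400],None,fx=3,fy=3)); print(proj(c,[.5316,.1945,.069]))
E
```

```text
time: 13.15
eef_pos: [0.5291, 0.1933, 0.1199]
tcp_rot: [0.626, 0.78, -0.001, -0.0]
contact_force: [0.2, -0.3, -2.5]
opening: 0.512
finger_force: 27.0
slide [0.06 0.27 2.79] turn -0.001 (alt 6.282 ) q6end~ 0.13 now q6 -0.05 rows 1.0 1.0 tcp [0.5291 0.1933 0.1199] yaw 1.788 tilt [-0.0013 -0.0005] F [ 0.2 -0.3 -2.5]
43.68997699435004
16389 [0.52814011 0.2012497  0.15270202] [0.12881887 0.15436596 0.17440824]
[[276.45197305 181.606988  ]]
```

```bash
python3 -m inch '[{"slide":[0.05,0.25,1.5],"turn":0,"grip":4},{"slide":[0.05,0.25,2.5],"turn":0,"grip":4},{"slide":[0.05,0.25,3],"turn":0,"grip":4},{"slide":[0.05,0.25,3.5],"turn":0,"grip":4},{"slide":[0.05,0.25,3.8],"turn":0,"grip":4},{"slide":[0.05,0.25,3.8],"turn":0,"grip":4}]'
```

```text
time: 13.85
eef_pos: [0.5319, 0.1951, 0.0818]
tcp_rot: [0.626, 0.78, -0.0, -0.0]
contact_force: [0.0, -0.0, -1.2]
opening: 0.51
finger_force: 27.0
```

```bash
python3 -m inch '[{"slide":[0,0,0.4],"turn":0,"grip":4},{"slide":[0,0,0.8],"turn":0,"grip":4},{"slide":[0,0,1.2],"turn":0,"grip":4},{"slide":[0,0,1.6],"turn":0,"grip":4},{"slide":[0,0,1.7],"turn":0,"grip":4},{"slide":[0,0,1.7],"turn":0,"grip":4}]'
```

```text
time: 14.45
eef_pos: [0.532, 0.1951, 0.065]
tcp_rot: [0.626, 0.78, -0.0, -0.0]
contact_force: [0.2, -0.8, -1.8]
opening: 0.51
finger_force: 27.0
```

```bash
python3 -m inch '[{"slide":[0,0,0.1],"turn":0,"grip":4},{"slide":[0,0,0.2],"turn":0,"grip":4},{"slide":[0,0,0.3],"turn":0,"grip":4},{"slide":[0,0,0.3],"turn":0,"grip":4}]'
```

```text
time: 14.85
eef_pos: [0.5321, 0.1952, 0.0622]
tcp_rot: [0.626, 0.78, -0.0, -0.0]
contact_force: [-1.0, -0.1, -0.9]
opening: 0.514
finger_force: 27.0
```

```bash
python3 -m inch '[{"slide":[0,0,0.1],"turn":0,"grip":4},{"slide":[0,0,0.2],"turn":0,"grip":4},{"slide":[0,0,0.2],"turn":0,"grip":4}]'; python3 -m inch '[{"slide":[0,0,0.1],"turn":0,"grip":4},{"slide":[0,0,0.2],"turn":0,"grip":4},{"slide":[0,0,0.2],"turn":0,"grip":4}]'
```

```text
time: 15.15
eef_pos: [0.5321, 0.1952, 0.0601]
tcp_rot: [0.626, 0.78, -0.0, -0.0]
contact_force: [0.7, -0.8, -2.1]
opening: 0.508
finger_force: 27.0
time: 15.45
eef_pos: [0.5325, 0.1953, 0.0593]
tcp_rot: [0.626, 0.78, -0.0, 0.0]
contact_force: [-2.9, -0.3, 4.2]
opening: 0.509
finger_force: 27.7
```

```bash
python3 -m inch '[{"slide":[0,0,-0.03],"turn":-0.08,"grip":4},{"slide":[0,0,-0.06],"turn":-0.16,"grip":4},{"slide":[0,0,-0.09],"turn":-0.24,"grip":4},{"slide":[0,0,-0.09],"turn":-0.24,"grip":4}]'; python3 -m inch '[{"slide":[0,0,-0.03],"turn":-0.08,"grip":4},{"slide":[0,0,-0.06],"turn":-0.16,"grip":4},{"slide":[0,0,-0.09],"turn":-0.24,"grip":4},{"slide":[0,0,-0.09],"turn":-0.24,"grip":4}]'
```

```text
time: 15.85
eef_pos: [0.5327, 0.1954, 0.0602]
tcp_rot: [0.528, 0.849, 0.0, 0.0]
contact_force: [-1.6, 0.6, 5.0]
opening: 0.512
finger_force: 27.7
time: 16.25
eef_pos: [0.5321, 0.1951, 0.0595]
tcp_rot: [0.424, 0.906, 0.0, 0.0]
contact_force: [0.1, -0.6, -1.3]
opening: 0.507
finger_force: 27.0
```

```bash
python3 -m inch '[{"slide":[0,0,0.1],"turn":0,"grip":4},{"slide":[0,0,0.2],"turn":0,"grip":4},{"slide":[0,0,0.3],"turn":0,"grip":4},{"slide":[0,0,0.3],"turn":0,"grip":4}]'; python3 -m inch '[{"slide":[0,0,0.1],"turn":0,"grip":4},{"slide":[0,0,0.2],"turn":0,"grip":4},{"slide":[0,0,0.2],"turn":0,"grip":4}]'
```

```text
time: 16.65
eef_pos: [0.5322, 0.1951, 0.0567]
tcp_rot: [0.423, 0.906, 0.0, 0.0]
contact_force: [0.3, -0.5, -3.1]
opening: 0.51
finger_force: 26.9
time: 16.95
eef_pos: [0.5318, 0.1952, 0.0547]
tcp_rot: [0.423, 0.906, -0.0, -0.0]
contact_force: [0.4, 0.3, -2.3]
opening: 0.513
finger_force: 26.9
```

```bash
python3 -m inch '[{"slide":[0,0,0.1],"turn":0,"grip":4},{"slide":[0,0,0.1],"turn":0,"grip":4}]';  python3 -m inch '[{"slide":[0,0,0.03],"turn":0.08,"grip":4},{"slide":[0,0,0.06],"turn":0.16,"grip":4},{"slide":[0,0,0.09],"turn":0.24,"grip":4},{"slide":[0,0,0.09],"turn":0.24,"grip":4}]'; python3 -c "
from plant import ctrl; print(ctrl.get_state()['wrist_torque'])"
```

```text
time: 17.15
eef_pos: [0.5321, 0.1952, 0.0539]
tcp_rot: [0.423, 0.906, -0.0, -0.0]
contact_force: [-0.7, -0.3, -1.8]
opening: 0.506
finger_force: 26.9
time: 17.55
eef_pos: [0.5322, 0.1952, 0.0532]
tcp_rot: [0.528, 0.849, -0.0, -0.0]
contact_force: [0.5, -0.5, -3.4]
opening: 0.513
finger_force: 26.9
[-0.04071954  0.03391155  0.02117687]
```

```bash
python3 -m inch '[{"slide":[0,0,0.03],"turn":0.08,"grip":4},{"slide":[0,0,0.06],"turn":0.16,"grip":4},{"slide":[0,0,0.09],"turn":0.24,"grip":4},{"slide":[0,0,0.12],"turn":0.32,"grip":4},{"slide":[0,0,0.15],"turn":0.4,"grip":4}]'; python3 -m inch '[{"slide":[0,0,0.03],"turn":0.08,"grip":4},{"slide":[0,0,0.06],"turn":0.16,"grip":4},{"slide":[0,0,0.09],"turn":0.24,"grip":4},{"slide":[0,0,0.12],"turn":0.32,"grip":4},{"slide":[0,0,0.15],"turn":0.4,"grip":4}]';python3 -c "
from plant import ctrl; print(ctrl.get_state()['wrist_torque'])"
```

```text
time: 18.05
eef_pos: [0.5322, 0.1952, 0.0517]
tcp_rot: [0.687, 0.727, 0.0, -0.0]
contact_force: [-0.7, 0.7, -1.4]
opening: 0.511
finger_force: 26.9
time: 18.55
eef_pos: [0.5322, 0.1952, 0.0502]
tcp_rot: [0.818, 0.576, 0.0, -0.0]
contact_force: [-0.5, 0.0, -2.0]
opening: 0.512
finger_force: 26.9
[ 0.04122798  0.0274983  -0.03717648]
```

```bash
python3 -m inch '[{"slide":[0,0,0.04],"turn":0.1,"grip":4},{"slide":[0,0,0.08],"turn":0.2,"grip":4},{"slide":[0,0,0.12],"turn":0.3,"grip":4},{"slide":[0,0,0.15],"turn":0.4,"grip":4},{"slide":[0,0,0.19],"turn":0.5,"grip":4},{"slide":[0,0,0.23],"turn":0.6,"grip":4},{"slide":[0,0,0.27],"turn":0.7,"grip":4},{"slide":[0,0,0.31],"turn":0.8,"grip":4},{"slide":[0,0,0.34],"turn":0.9,"grip":4},{"slide":[0,0,0.38],"turn":1.0,"grip":4}]'; python3 -m inch '[{"slide":[0,0,0.04],"turn":0.1,"grip":4},{"slide":[0,0,0.08],"turn":0.2,"grip":4},{"slide":[0,0,0.12],"turn":0.3,"grip":4},{"slide":[0,0,0.15],"turn":0.4,"grip":4},{"slide":[0,0,0.19],"turn":0.5,"grip":4},{"slide":[0,0,0.23],"turn":0.6,"grip":4},{"slide":[0,0,0.27],"turn":0.7,"grip":4},{"slide":[0,0,0.31],"turn":0.8,"grip":4},{"slide":[0,0,0.34],"turn":0.9,"grip":4},{"slide":[0,0,0.38],"turn":1.0,"grip":4}]';python3 -c "
from plant import ctrl; s=ctrl.get_state();print(s['wrist_torque'],s['qpos'])"
```

```text
time: 19.55
eef_pos: [0.5321, 0.1952, 0.0464]
tcp_rot: [0.994, 0.113, -0.0, 0.0]
contact_force: [0.1, -0.6, -2.0]
opening: 0.512
finger_force: 26.9
time: 20.55
eef_pos: [0.532, 0.1952, 0.0426]
tcp_rot: [0.926, -0.377, -0.0, 0.0]
contact_force: [-0.5, 0.0, -1.9]
opening: 0.509
finger_force: 26.9
[-0.00930353  0.04652777 -0.00103225] [1.72643801e-01 2.82912622e-01 1.96280703e+00 1.24640055e-04
 8.96314777e-01 2.51700016e+00]
```

```bash
python3 -m inch '[{"slide":[0,0,0],"turn":0,"grip":6.5},{"slide":[0,0,0],"turn":0,"grip":6.5},{"slide":[0,0,0],"turn":0,"grip":6.5},{"slide":[0,0,0],"turn":-0.14,"grip":6.5},{"slide":[0,0,0],"turn":-0.28,"grip":6.5},{"slide":[0,0,0],"turn":-0.5,"grip":6.5},{"slide":[0,0,0],"turn":-0.5,"grip":6.5},{"slide":[0,0,0],"turn":-1.571,"grip":6.5},{"slide":[0,0,0],"turn":-1.571,"grip":6.5},{"slide":[0,0,0],"turn":-1.571,"grip":6.5},{"slide":[0,0,0],"turn":-1.571,"grip":6.5},{"slide":[0,0,0],"turn":-1.571,"grip":6.5},{"slide":[0,0,0],"turn":-1.571,"grip":6.5},{"slide":[0,0,0],"turn":-1.571,"grip":6.5},{"slide":[0,0,0],"turn":-1.571,"grip":6.5},{"slide":[0,0,0],"turn":-1.571,"grip":6.5},{"slide":[0,0,0],"turn":-1.571,"grip":4},{"slide":[0,0,0],"turn":-1.571,"grip":4},{"slide":[0,0,0],"turn":-1.571,"grip":4},{"slide":[0,0,0],"turn":-1.571,"grip":4}]' 25; python3 -c "
from plant import ctrl; s=ctrl.get_state();print(s['wrist_torque'],s['qpos'])"
```

```text
time: 22.55
eef_pos: [0.5326, 0.1952, 0.0429]
tcp_rot: [0.921, 0.389, 0.0, 0.0]
contact_force: [0.9, -0.4, -0.5]
opening: 0.511
finger_force: 29.0
[-0.00906478 -0.07094265  0.00670292] [ 1.72534317e-01  2.82820292e-01  1.96226296e+00 -1.90159363e-05
  8.95680625e-01  9.44281361e-01]
```

```bash
python3 -m inch '[{"slide":[0,0,0.04],"turn":0.1,"grip":4},{"slide":[0,0,0.08],"turn":0.2,"grip":4},{"slide":[0,0,0.12],"turn":0.3,"grip":4},{"slide":[0,0,0.15],"turn":0.4,"grip":4},{"slide":[0,0,0.19],"turn":0.5,"grip":4}]'; python3 -c "
from plant import ctrl; s=ctrl.get_state();print(s['wrist_torque'])"; python3 -m inch '[{"slide":[0,0,0.02],"turn":0.05,"grip":4},{"slide":[0,0,0.04],"turn":0.1,"grip":4},{"slide":[0,0,0.04],"turn":0.1,"grip":4}]'; python3 -c "
from plant import ctrl; s=ctrl.get_state();print(s['wrist_torque'])"
```

```text
time: 23.05
eef_pos: [0.531, 0.1961, 0.0417]
tcp_rot: [0.989, 0.147, -0.002, -0.001]
contact_force: [-5.5, 1.9, 9.9]
opening: 0.511
finger_force: 29.9
[0.66250273 1.04062244 0.10008129]
time: 23.35
eef_pos: [0.5316, 0.1961, 0.0417]
tcp_rot: [0.995, 0.099, -0.001, -0.001]
contact_force: [-3.9, 1.3, 8.7]
opening: 0.51
finger_force: 29.7
[0.44755297 0.83507813 0.11204753]
```

```bash
python3 -m inch '[{"slide":[0,0,-0.1],"turn":0.0,"grip":4},{"slide":[0,0,-0.1],"turn":0.1,"grip":4},{"slide":[0,0,-0.1],"turn":0.1,"grip":4}]'; python3 -c "
from plant import ctrl; s=ctrl.get_state();print(s['wrist_torque'])"; python3 -m inch '[{"slide":[0,0,0],"turn":0.1,"grip":4},{"slide":[0,0,0],"turn":0.2,"grip":4},{"slide":[0,0,0],"turn":0.2,"grip":4}]'; python3 -c "
from h import *; s=ctrl.get_state();print(s['wrist_torque'],s['qpos'][5]);go([.532,.195,.05],0)"
```

```text
time: 23.65
eef_pos: [0.532, 0.1955, 0.0417]
tcp_rot: [0.999, 0.05, -0.0, -0.0]
contact_force: [-1.8, 1.0, 3.9]
opening: 0.511
finger_force: 29.3
[0.28297044 0.3595     0.02091276]
time: 23.95
eef_pos: [0.5325, 0.1952, 0.0417]
tcp_rot: [0.999, -0.049, 0.0, -0.0]
contact_force: [-0.8, -0.2, 4.0]
opening: 0.506
finger_force: 29.3
[ 0.11946308  0.10786239 -0.06131242] 1.8423198586658842
slide [-0.05  0.03 -0.83] turn -0.099 (alt 6.184 ) q6end~ 1.92 now q6 1.84 rows 1.0 1.0 tcp [0.5325 0.1952 0.0417] yaw -0.099 tilt [0.0007 0.0001] F [-0.8 -0.2  4. ]
```

```bash
python3 -m inch '[{"slide":[0,0,0],"turn":0.06,"grip":4},{"slide":[0,0,0],"turn":0.12,"grip":4},{"slide":[0,0,0],"turn":0.12,"grip":4}]'; python3 -c "
from h import *; s=ctrl.get_state();print(s['wrist_torque'],s['qpos'][5]);go([.532,.195,.05],0)"
```

```text
time: 24.25
eef_pos: [0.5324, 0.1949, 0.0415]
tcp_rot: [0.994, -0.108, 0.0, 0.0]
contact_force: [-2.2, -0.9, 3.3]
opening: 0.511
finger_force: 29.5
[-0.18740445  0.19993096 -0.04656185] 1.9609643657619815
slide [-0.04  0.   -0.85] turn -0.217 (alt 6.066 ) q6end~ 1.92 now q6 1.96 rows 1.0 2.0 tcp [0.5324 0.1949 0.0415] yaw -0.217 tilt [ 0.0002 -0.0006] F [-2.2 -0.9  3.3]
```

```bash
python3 -m inch '[{"slide":[0,0,0],"turn":0,"grip":8.5},{"slide":[0,0,0],"turn":0,"grip":8.5},{"slide":[0,0,0],"turn":0,"grip":8.5},{"slide":[0,0,-3],"turn":0,"grip":8.5},{"slide":[0,0,-7],"turn":0,"grip":8.5},{"slide":[-3,0,-11],"turn":0,"grip":8.5},{"slide":[-6,0,-14],"turn":0,"grip":8.5},{"slide":[-6,0,-14],"turn":0,"grip":8.5},{"slide":[-6,0,-14],"turn":0,"grip":8.5}]'
python3 - <<'E'
from h import *
c=cam("wrist"); np.savez("w6.npz",*c); go([.53,.195,.2],.05)
P=cloud(c); d=np.hypot(P[...,0]-.532,P[...,1]-.195)
m=(d<.03)&(P[...,2]>.06)&(P[...,2]<.11);z=P[m][:,2];print(m.sum(),np.percentile(z,[20,50,80,95]),P[m].mean(0))
d=np.hypot(P[...,0]-.623,P[...,1]-.199); m=(d<.008); print("handle",np.median(P[m],0))
save("pics/crop6.png",cv2.resize(c[0][20:240,210:470],None,fx=2.5,fy=2.5,interpolation=cv2.INTER_CUBIC))
E
```

```text
time: 25.15
eef_pos: [0.4738, 0.2085, 0.182]
tcp_rot: [0.994, -0.109, 0.001, -0.0]
contact_force: [-0.4, -0.3, -1.0]
opening: 0.992
finger_force: 0.0
slide [ 5.8   0.05 -1.93] turn -0.27 (alt 6.013 ) q6end~ 1.87 now q6 2.01 rows 2.0 2.0 tcp [0.4735 0.2082 0.1807] yaw -0.22 tilt [-0.0002 -0.0003] F [ 0.6 -0.7 -0.6]
2683 [0.07399023 0.0748333  0.07555225 0.0762101 ] [0.53224582 0.19419017 0.07468395]
handle [nan nan nan]
  return _methods._mean(a, axis=axis, dtype=dtype,
  ret = um.true_divide(
```

View pics/crop6.png

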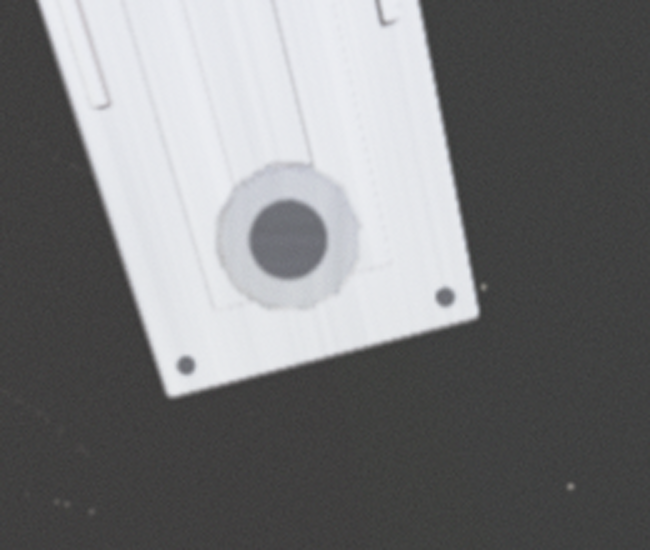

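The crop shows the nut sitting on the stud at crop (288,237), with its top at about 76 mm after depth bias. I'll check that bias against the base plate, and find the combs and the tray.

```bash
python3 - <<'E'
from h import *
z=np.load("w6.npz"); c=[z[k] for k in z.files]
P=cloud(c); m=lambda x0,x1,y0,y1:[np.median(P[(P[...,0]>x0)&(P[...,0]<x1)&(P[...,1]>y0)&(P[...,1]<y1)][:,2]).round(4)]
print("base",m(.485,.50,.16,.23),"base side",m(.52,.54,.237,.247),m(.52,.54,.14,.15),"bench",m(.42,.46,.15,.25))
print("foot", m(.50,.515,.218,.222), m(.55,.58,.170,.176),m(.56,.59,.208,.215))
d=np.hypot(P[...,0]-.532,P[...,1]-.195); q=P[(d>.0125)&(d<.021)&(P[...,2]>.06)]; print("ring",np.percentile(q[:,2],[10,50,90]))
# nut flats by radius phase
g=cv2.resize(c[0].astype(np.uint8),None,fx=1,fy=1)
top=(P[...,2]>.068)&(P[...,2]<.09)&(d<.03); cs,_=cv2.findContours(top.astype(np.uint8),0,cv2.CHAIN_APPROX_NONE)
k=max(cs,key=cv2.contourArea)[:,0].astype(float); Q=pt(c,k,.076)[:,:2]; ce=(Q.max(0)+Q.min(0))/2; print(ce,(Q.max(0)-Q.min(0))/2)
# combs: white blobs in top view
c=cam("top"); P=cloud(c); hsv=cv2.cvtColor(c[0],cv2.COLOR_RGB2HSV)
m=((hsv[...,2]>150)&(hsv[...,1]<50)).astype(np.uint8)
n,l,st,cc=cv2.connectedComponentsWithStats(m)
for i in range(1,n):
    p=pt(c,cc[i],.006)[0]
    if 40<st[i,4]<900 and .35<p[0]<.6 and -.5<p[1]<.1: print(st[i],cc[i].round(1),p.round(3))
m=((hsv[...,2]>100)&(hsv[...,2]<190)&(hsv[...,1]<40)).astype(np.uint8)
n,l,st,cc=cv2.connectedComponentsWithStats(m)
i=l[163,375] or l[165,360]; print("tray",st[i],cc[i]); ks=cv2.findContours((l==i).astype(np.uint8),0,2)[0]
r=cv2.minAreaRect(max(ks,key=cv2.contourArea)); W=pt(c,cv2.boxPoints(r),.009); print(W.round(4).tolist(),W.mean(0))
np.savez("top2.npz",*c)
E
```

```text
base [np.float64(0.263)] base side [np.float64(0.0088)] [np.float64(0.0088)] bench [np.float64(-0.0009)]
foot [np.float64(0.0161)] [np.float64(0.0169)] [np.float64(0.0099)]
ring [0.07356381 0.07462484 0.07554986]
[0.53179119 0.19414608] [0.02180462 0.02198082]
[346 168  23   9  44] [356.5 174.7] [ 0.599 -0.16   0.006]
[402 197  11  26 183] [407.  207.6] [ 0.471 -0.33   0.006]
[335 202  18  26 213] [343.3 213.2] [ 0.462 -0.105  0.006]
[371 209  12  27 206] [377.2 220. ] [ 0.432 -0.221  0.006]
tray [ 344  149   45   29 1277] [365.87783868 163.02584182]
[[0.6958, -0.1211, 0.009], [0.6892, -0.281, 0.009], [0.5843, -0.2717, 0.009], [0.5912, -0.1147, 0.009]] [ 0.64014819 -0.19711712  0.009     ]
```

The nut is home: top at 75.8 mm bias-corrected, against 76 expected. Next is a wrist view of the combs and tray.

```bash
python3 - <<'E'
from h import *
go([.5,-.2,.27],0)
E
```

```text
slide [11.51 39.23 -8.99] turn -0.22 (alt 6.063 ) q6end~ 1.19 now q6 2.01 rows 9.0 2.0 tcp [0.4733 0.2079 0.1799] yaw -0.22 tilt [-0.0021 -0.0006] F [-0.6 -0.2 -0.2]
```

```bash
python3 -m inch '[{"slide":[3,5,-5],"turn":-0.1,"grip":8.5},{"slide":[5,9,-9],"turn":-0.22,"grip":8.5},{"slide":[11.5,39,-9],"turn":-0.22,"grip":8.5},{"slide":[11.5,39,-9],"turn":-0.22,"grip":8.5},{"slide":[11.5,39,-9],"turn":-0.22,"grip":8.5},{"slide":[11.5,39,-9],"turn":-0.22,"grip":8.5},{"slide":[11.5,39,-9],"turn":-0.22,"grip":8.5},{"slide":[11.5,39,-9],"turn":-0.22,"grip":8.5},{"slide":[11.5,39,-9],"turn":-0.22,"grip":8.5},{"slide":[11.5,39,-9],"turn":-0.22,"grip":8.5},{"slide":[11.5,39,-9],"turn":-0.22,"grip":8.5},{"slide":[11.5,39,-9],"turn":-0.22,"grip":8.5}]'
cat > combs.py <<'E'
from h import *
def combs(c):
    P=cloud(c); hsv=cv2.cvtColor(c[0],cv2.COLOR_RGB2HSV)
    reg=(P[...,0]>.35)&(P[...,0]<.72)&(P[...,1]<.06)&(P[...,1]>-.45)&(P[...,2]<.06)
    m=(hsv[...,2]>90)&(hsv[...,1]<60)&reg
    m&=~((hsv[...,0]>150)&(hsv[...,1]>40))
    m=cv2.morphologyEx(m.astype(np.uint8),cv2.MORPH_CLOSE,np.ones((3,3)))
    n,l,st,cc=cv2.connectedComponentsWithStats(m)
    for i in range(1,n):
        if not 200<st[i,4]<6000: continue
        Q=P[l==i]; tab=Q[(Q[:,2]>.026)]; fl=Q[Q[:,2]<.012]
        if len(tab)<20: continue
        t=np.median(tab,0); mid=(tab.min(0)+tab.max(0))/2
        # flat region centroid and axis
        a=cv2.PCACompute(fl[:,:2].astype(np.float32),mean=None); v=a[1][0]; c0=a[0][0]
        s=(fl[:,:2]-c0)@v; w=(fl[:,:2]-c0)@np.array([-v[1],v[0]])
        # head = wider end
        if np.ptp(w[s<np.percentile(s,25)])>np.ptp(w[s>np.percentile(s,75)]): v=-v; s=-s
        ta=tab[:,:2].astype(np.float32); r=cv2.minAreaRect(ta*1000)
        print("px",cc[i].round(0),"n",st[i,4],"tab med",t.round(4),"rect",np.round(r[0],1),np.round(r[1],1),round(r[2],1),"flat c",c0.round(4),"len",np.ptp(s).round(3),"yaw",np.arctan2(v[1],v[0]).round(3))
E
python3 - <<'E'
from combs import *
c=cam("wrist"); save("pics/w7.png",c[0]); np.savez("w7.npz",*c); combs(c); go([.5,-.2,.27],0)
E
```

```text
time: 26.45
eef_pos: [0.5004, -0.1966, 0.2698]
tcp_rot: [1.0, -0.0, -0.001, -0.001]
contact_force: [-0.1, 0.6, -0.8]
opening: 0.989
finger_force: 0.0
px [544.  14.] n 962 tab med [ 0.6565 -0.4406  0.0278] rect [ 628.2 -322.9] [ 33.  263.6] 11.9 flat c [ 0.6536 -0.4335] len 0.042 yaw -2.503
px [426. 169.] n 1671 tab med [ 0.4747 -0.33    0.0313] rect [ 529.9 -272.3] [184.4  24.5] 46.2 flat c [ 0.4737 -0.3303] len 0.095 yaw -0.117
px [256. 177.] n 1608 tab med [ 0.4648 -0.1078  0.0316] rect [ 520.6 -146.3] [ 11.  163.9] 55.4 flat c [ 0.4637 -0.1076] len 0.101 yaw -0.551
px [343. 197.] n 1479 tab med [ 0.437  -0.2212  0.0315] rect [ 504.4 -213.2] [163.6  11.7] 7.1 flat c [ 0.435  -0.2223] len 0.097 yaw 0.039
px [208. 250.] n 781 tab med [ 0.3683 -0.0387  0.0434] rect [ 457.5 -116.3] [ 36.6 299.6] 50.6 flat c [ 0.3636 -0.0383] len 0.071 yaw 1.513
slide [-0.05  0.37  0.02] turn 0.001 (alt -6.282 ) q6end~ 1.19 now q6 1.01 rows 1.0 1.0 tcp [ 0.5005 -0.1963  0.2702] yaw 0.001 tilt [-0.0017  0.0014] F [-0.5  1.   0.6]
```

View pics/w7.png

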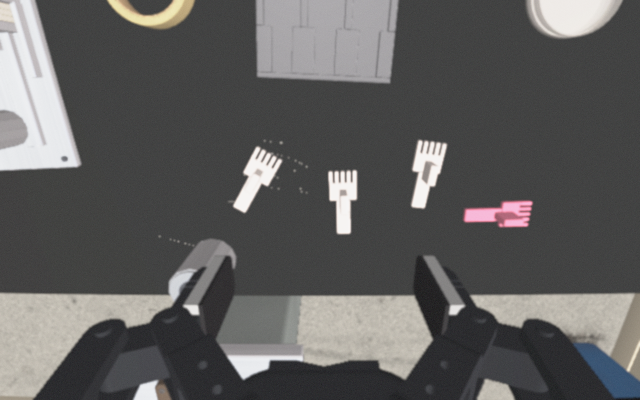

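The view shows three white combs at (257,180), (343,200) and (428,172), the pink one at (500,214), and the tray's near half at (325,40). I'll take one closer view straight over the tray.

```bash
python3 -m inch '[{"slide":[5,0,3],"turn":0,"grip":8.5},{"slide":[8,0,6],"turn":0,"grip":8.5},{"slide":[8,0,6],"turn":0,"grip":8.5},{"slide":[8,0,6],"turn":0,"grip":8.5},{"slide":[8,0,6],"turn":0,"grip":8.5}]'
python3 - <<'E'
from combs import *
c=cam("wrist"); np.savez("w8.npz",*c); go([.5,-.2,.27],0)
uv=proj(c,[[.64,-.197,.009],[.70,-.12,.009],[.585,-.275,.009]]); print(uv)
u,v=uv[0].astype(int); y0=max(0,v-90)
save("pics/crop8.png",cv2.resize(c[0][y0:y0+170,u-110:u+110],None,fx=3.5,fy=3.5,interpolation=cv2.INTER_CUBIC)); print(u-110,y0)
E
```

```text
time: 27.0
eef_pos: [0.5808, -0.1968, 0.2131]
tcp_rot: [1.0, 0.0, 0.001, 0.001]
contact_force: [-0.8, 0.8, 0.8]
opening: 0.993
finger_force: 0.0
slide [-8.07  0.28 -5.62] turn 0.0 (alt -6.283 ) q6end~ 1.19 now q6 1.08 rows 2.0 1.0 tcp [ 0.5809 -0.1973  0.214 ] yaw 0.0 tilt [ 0.0035 -0.0021] F [-0.3  0.6  0.2]
[[323.17380491 106.24427549]
 [245.23883895  43.97235625]
 [394.05617314 157.80921422]]
213 16
```

View pics/crop8.png

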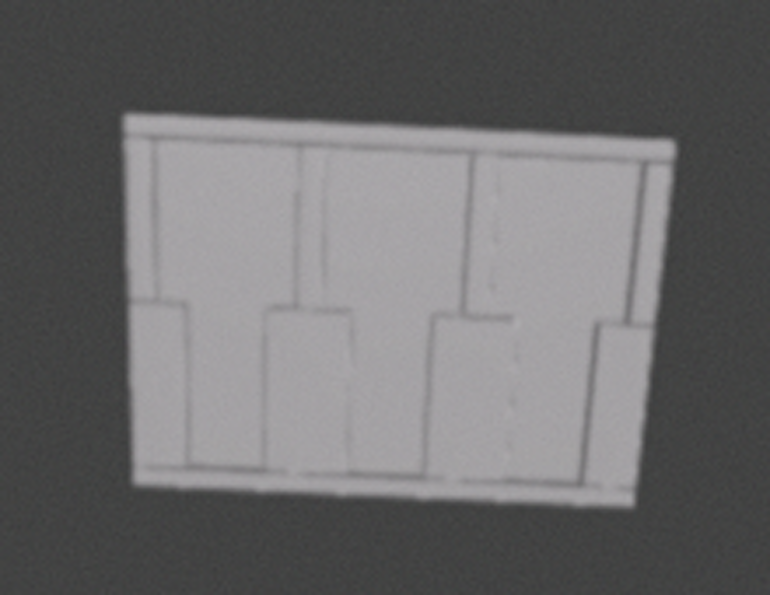

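The crop shows the wide parts on the far side, with the step line through about crop (290,308) and (490,317). The tray corners are at crop (123,113), (675,142), (633,507) and (133,485).

```bash
python3 - <<'E'
from h import *
z=np.load("w8.npz"); c=[z[k] for k in z.files]
f=lambda a,h:pt(c,(np.array(a,float)+.5)/3.5-.5+[213,16],h)[:,:2]
C=f([(123,113),(675,142),(633,507),(133,485)],.009); print(C.round(4).tolist())
l=lambda i,j:np.linalg.norm(C[i]-C[j]).round(4)
print("sides",l(0,1),l(1,2),l(2,3),l(3,0))
y=(C[0]-C[1])+(C[3]-C[2]); yaw=np.arctan2(y[1],y[0])-np.pi/2
ux=np.array([np.cos(yaw),np.sin(yaw)]); uy=np.array([-ux[1],ux[0]]); O=C.mean(0)+.005*ux
print("yaw",yaw,"O",O)
S=f([(170,301),(290,308),(450,317),(625,323)],.009); print("step x",((S-O)@ux).round(4))
V=f([(264,390),(188,390),(350,390),(428,390),(512,390),(592,390)],.009); print("narrow y",((V-O)@uy).round(4))
for k,yy in enumerate((.05,0,-.05)): print("bay",k,(O+yy*uy).round(4))
z=np.load("w7.npz"); c7=[z[k] for k in z.files]
# combs: extents in flat at z=.006 from colour mask
g=cv2.cvtColor(c7[0],cv2.COLOR_RGB2GRAY); m=(g>110).astype(np.uint8)
n,lb,st,cc=cv2.connectedComponentsWithStats(m)
for (u,v),yw in (((257,190),-.551),((343,220),.039),((420,195),-.117)):
    i=lb[v,u]; ys,xs=np.nonzero(lb==i); Q=pt(c7,np.c_[xs,ys],.006)[:,:2]
    for it in range(2):
        vx=np.array([np.cos(yw),np.sin(yw)]); s=Q@vx; w=Q@[-vx[1],vx[0]]
        # refine yaw by teeth-end centre & tail-end centre
        h=Q[s>s.max()-.009]; tl=Q[s<s.min()+.022]
        f2=lambda q:(lambda ww:(ww.min()+ww.max())/2)(q@[-vx[1],vx[0]])
        wh,wt=f2(h),f2(tl); L=h.dot(vx).mean()-tl.dot(vx).mean(); yw=yw+np.arctan2(wh-wt,L)
    mid=(s.min()+s.max())/2; wm=(wh+wt)/2
    o=vx*(mid+.005)+np.array([-vx[1],vx[0]])*(wm+(wh-wt)/L*.005)
    print("comb n",len(Q),"len",np.ptp(s).round(4),"headw",np.ptp(h@[-vx[1],vx[0]]).round(4),"yaw",yw.round(3),"origin",o.round(4),"tab",(o+.003*vx).round(4))
E
```

```text
[[0.6964, -0.1223], [0.6888, -0.2793], [0.582, -0.2746], [0.589, -0.1175]]
sides 0.1572 0.1069 0.1573 0.1074
yaw -0.04665556507919866 O [ 0.64403884 -0.19864511]
step x [-0.0024 -0.0028 -0.0032 -0.0024]
narrow y [ 0.0378  0.061   0.0117 -0.0121 -0.0376 -0.062 ]
bay 0 [ 0.6464 -0.1487]
bay 1 [ 0.644  -0.1986]
bay 2 [ 0.6417 -0.2486]
comb n 1500 len 0.0941 headw 0.0385 yaw -0.536 origin [ 0.4614 -0.1061] tab [ 0.4639 -0.1076]
comb n 1398 len 0.0931 headw 0.0381 yaw 0.028 origin [ 0.4319 -0.2222] tab [ 0.4348 -0.2221]
comb n 1590 len 0.0928 headw 0.0394 yaw -0.118 origin [ 0.4707 -0.3297] tab [ 0.4736 -0.3301]
```

```bash
python3 - <<'E'
from h import *
go([.4639,-.1076,.011],-.536)
E
```

```text
slide [-11.77  -9.01  20.24] turn 0.536 (alt -5.747 ) q6end~ 1.88 now q6 1.08 rows 6.0 4.0 tcp [ 0.5809 -0.1973  0.214 ] yaw 0.0 tilt [ 0.0035 -0.0021] F [-0.3  0.6  0.2]
```

```bash
python3 -m inch '[{"slide":[-4,-3,3],"turn":0.14,"grip":5},{"slide":[-11.8,-9,12],"turn":0.536,"grip":5},{"slide":[-11.8,-9,12],"turn":0.536,"grip":5},{"slide":[-11.8,-9,12],"turn":0.536,"grip":5},{"slide":[-11.8,-9,12],"turn":0.536,"grip":5},{"slide":[-11.8,-9,12],"turn":0.536,"grip":5},{"slide":[-11.8,-9,12],"turn":0.536,"grip":5}]'
python3 - <<'E'
from combs import *
go([.4639,-.1076,.011],-.536)
E
```

```text
time: 27.75
eef_pos: [0.4652, -0.1089, 0.0947]
tcp_rot: [0.964, -0.265, 0.004, 0.001]
contact_force: [0.8, -0.3, 0.8]
opening: 0.586
finger_force: 0.0
slide [-0.24 -0.04  8.37] turn -0.0 (alt 6.283 ) q6end~ 1.88 now q6 1.66 rows 2.0 1.0 tcp [ 0.4652 -0.1089  0.0947] yaw -0.536 tilt [ 0.0066 -0.0032] F [ 0.8 -0.3  0.8]
```

```bash
python3 -m inch '[{"slide":[0.1,0,4],"turn":0,"grip":5},{"slide":[0.1,0,7],"turn":0,"grip":5},{"slide":[0.1,0,8.3],"turn":0,"grip":5},{"slide":[0.1,0,8.3],"turn":0,"grip":5},{"slide":[0.1,0,8.3],"turn":0,"grip":0.5},{"slide":[0.1,0,8.3],"turn":0,"grip":0.5},{"slide":[0.1,0,8.3],"turn":0,"grip":0.5},{"slide":[0.1,0,8.3],"turn":0,"grip":0.5},{"slide":[0.1,0,8.3],"turn":0,"grip":0.5},{"slide":[0.1,0,8.3],"turn":0,"grip":0.5}]' 25; python3 -m inch '[{"slide":[0,0,-3],"turn":0,"grip":0.5},{"slide":[0,0,-7],"turn":0,"grip":0.5},{"slide":[0,0,-7],"turn":0,"grip":0.5},{"slide":[0,0,-7],"turn":0,"grip":0.5}]'
python3 - <<'E'
from combs import *
b=np.array([.6464,-.1487])+.003*np.array([np.cos(.0467),-np.sin(.0467)])
go([*b,.014],-.0467)
E
```

```text
time: 28.75
eef_pos: [0.465, -0.1086, 0.0101]
tcp_rot: [0.964, -0.265, 0.002, 0.0]
contact_force: [-0.8, -0.2, 6.2]
opening: 0.108
finger_force: 26.2
time: 29.15
eef_pos: [0.4641, -0.1082, 0.0795]
tcp_rot: [0.964, -0.265, 0.001, 0.0]
contact_force: [-0.4, -0.1, 0.5]
opening: 0.11
finger_force: 25.3
slide [17.98 -5.97  6.6 ] turn -0.49 (alt 5.793 ) q6end~ 1.39 now q6 1.66 rows 5.0 4.0 tcp [ 0.4641 -0.1082  0.0795] yaw -0.536 tilt [ 0.0026 -0.0012] F [-0.4 -0.1  0.5]
```

```bash
python3 -m inch '[{"slide":[4,-1.3,0],"turn":-0.14,"grip":0.5},{"slide":[18.1,-6,0],"turn":-0.49,"grip":0.5},{"slide":[18.1,-6,0],"turn":-0.49,"grip":0.5},{"slide":[18.1,-6,0],"turn":-0.49,"grip":0.5},{"slide":[18.1,-6,3],"turn":-0.49,"grip":0.5},{"slide":[18.1,-6,4],"turn":-0.49,"grip":0.5},{"slide":[18.1,-6,4],"turn":-0.49,"grip":0.5},{"slide":[18.1,-6,4],"turn":-0.49,"grip":0.5}]'
python3 - <<'E'
from combs import *
b=np.array([.6464,-.1487])+.004*np.array([np.cos(.0467),-np.sin(.0467)])
go([*b,.014],-.0467)
E
```

```text
time: 29.95
eef_pos: [0.6481, -0.1482, 0.0371]
tcp_rot: [1.0, -0.023, -0.001, -0.001]
contact_force: [-0.5, 0.1, 0.2]
opening: 0.116
finger_force: 25.3
slide [0.24 0.06 2.31] turn 0.0 (alt -6.283 ) q6end~ 1.39 now q6 1.24 rows 1.0 1.0 tcp [ 0.6481 -0.1482  0.0371] yaw -0.047 tilt [-0.0029  0.0012] F [-0.5  0.1  0.2]
```

```bash
python3 -m inch '[{"slide":[0.1,0.05,1],"turn":0,"grip":0.5},{"slide":[0.1,0.05,1.7],"turn":0,"grip":0.5},{"slide":[0.1,0.05,2.3],"turn":0,"grip":0.5},{"slide":[0.1,0.05,2.3],"turn":0,"grip":0.5},{"slide":[0.1,0.05,2.3],"turn":0,"grip":0.5}]'
```

```text
time: 30.45
eef_pos: [0.6506, -0.1493, 0.0152]
tcp_rot: [1.0, -0.023, -0.0, -0.0]
contact_force: [0.1, 0.0, -1.0]
opening: 0.112
finger_force: 25.3
```

```bash
python3 -m inch '[{"slide":[0,0,0.15],"turn":0,"grip":0.5},{"slide":[0,0,0.15],"turn":0,"grip":4},{"slide":[0,0,0.15],"turn":0,"grip":4},{"slide":[0,0,0.15],"turn":0,"grip":4},{"slide":[0,0,-4],"turn":0,"grip":4},{"slide":[0,0,-9],"turn":0,"grip":4},{"slide":[-5,2,-14],"turn":0,"grip":4},{"slide":[-10,5,-19],"turn":0,"grip":4},{"slide":[-13,8,-23],"turn":-0.047,"grip":4},{"slide":[-13,8,-23],"turn":-0.047,"grip":4},{"slide":[-13,8,-23],"turn":-0.047,"grip":4},{"slide":[-13,8,-23],"turn":-0.047,"grip":4}]'
cat > comb2.py <<'E'
from h import *
def meas(c):
    out=[]; P=cloud(c); hsv=cv2.cvtColor(c[0],cv2.COLOR_RGB2HSV)
    m=((hsv[...,2]>(165 if 0 else 120))&~((hsv[...,0]>140)&(hsv[...,1]>60))).astype(np.uint8)
    for x0,x1,zf in((.36,.575,.006),(.575,.71,.009)):
        mm=m.copy()
        if x0>.5: mm=((hsv[...,2]>195)).astype(np.uint8)
        mm[~((P[...,0]>x0)&(P[...,0]<x1)&(P[...,1]>-.45)&(P[...,1]<.08)&(P[...,2]<.06))]=0
        n,lb,st,cc=cv2.connectedComponentsWithStats(mm)
        for i in range(1,n):
            if st[i,4]<500: continue
            ys,xs=np.nonzero(lb==i); Q=pt(c,np.c_[xs,ys],zf)[:,:2]
            p0,vv=cv2.PCACompute(Q.astype(np.float32),mean=None)[:2]; v=vv[0]
            s=(Q-p0)@v; w=(Q-p0)@[-v[1],v[0]]
            if np.ptp(w[s<s.min()+.02])>np.ptp(w[s>s.max()-.02]): v=-v
            yw=np.arctan2(v[1],v[0])
            for it in range(3):
                vx=np.array([np.cos(yw),np.sin(yw)]); vy=np.array([-vx[1],vx[0]]); s=Q@vx
                h=Q[s>s.max()-.009]; t=Q[s<s.min()+.022]; f=lambda q:((q@vy).min()+(q@vy).max())/2
                wh,wt=f(h),f(t); L=(h@vx).mean()-(t@vx).mean(); yw+=np.arctan2(wh-wt,L)
            o=vx*((s.min()+s.max())/2+.005)+vy*((wh+wt)/2+(wh-wt)/L*.005)
            print("px",cc[i].round(),"n",len(Q),"len",np.ptp(s).round(4),"headw",np.ptp(h@vy).round(4),"yaw",yw.round(3),"origin",o.round(4),"tab",(o+.003*vx).round(4))
E
python3 - <<'E'
from comb2 import *
c=cam("wrist"); np.savez("w9.npz",*c); meas(c); go([.4348,-.2221,.0115],.028)
save("pics/w9.png",c[0])
E
```

```text
time: 31.65
eef_pos: [0.5172, -0.2243, 0.2475]
tcp_rot: [1.0, -0.001, 0.002, 0.001]
contact_force: [-0.1, 0.0, -0.2]
opening: 0.471
finger_force: 0.0
px [408. 188.] n 1640 len 0.0928 headw 0.0385 yaw -0.119 origin [ 0.471 -0.33 ] tab [ 0.4739 -0.3304]
px [321. 216.] n 1428 len 0.0933 headw 0.0369 yaw 0.033 origin [ 0.4321 -0.2223] tab [ 0.4351 -0.2222]
px [182. 274.] n 826 len 0.0799 headw 0.0156 yaw -1.036 origin [ 0.3498 -0.0277] tab [ 0.3513 -0.0303]
px [118.  21.] n 1543 len 0.1065 headw 0.0183 yaw 1.491 origin [0.6736 0.0035] tab [0.6738 0.0065]
px [254.  37.] n 2267 len 0.0892 headw 0.037 yaw -0.043 origin [ 0.6441 -0.1503] tab [ 0.6471 -0.1504]
px [532.  18.] n 912 len 0.0495 headw 0.0288 yaw 0.195 origin [ 0.6672 -0.4496] tab [ 0.6702 -0.449 ]
slide [-8.25 -0.11 23.38] turn -0.028 (alt 6.255 ) q6end~ 1.07 now q6 0.98 rows 5.0 1.0 tcp [ 0.5171 -0.2233  0.2454] yaw -0.0 tilt [0.0009 0.    ] F [-0.4 -0.3 -0.5]
```

View pics/w9.png

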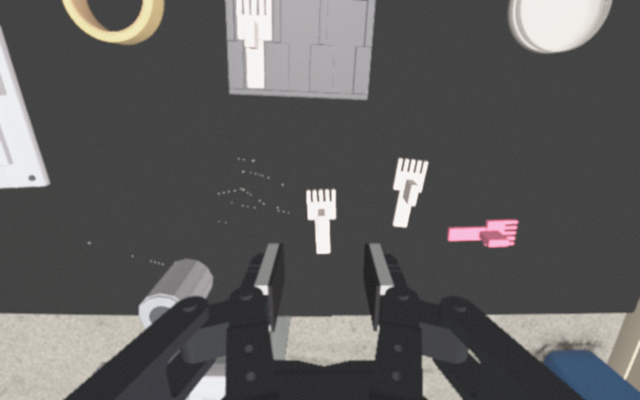

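Comb A lies in bay 0 at (255,40). Combs B at (321,215) and C at (409,190) haven't moved. Next I pick up comb B.

```bash
python3 -m inch '[{"slide":[-4,0,4],"turn":-0.03,"grip":5},{"slide":[-8.2,-0.1,8],"turn":-0.03,"grip":5},{"slide":[-8.2,-0.1,12],"turn":-0.03,"grip":5},{"slide":[-8.2,-0.1,16],"turn":-0.03,"grip":5},{"slide":[-8.2,-0.1,18],"turn":-0.03,"grip":5},{"slide":[-8.2,-0.1,18],"turn":-0.03,"grip":5},{"slide":[-8.2,-0.1,18],"turn":-0.03,"grip":5}]'
python3 - <<'E'
from combs import *
go([.4351,-.2222,.0115],.03)
E
```

```text
time: 32.4
eef_pos: [0.4351, -0.2213, 0.0642]
tcp_rot: [1.0, 0.016, -0.001, -0.001]
contact_force: [0.5, -0.7, -0.1]
opening: 0.584
finger_force: 0.0
slide [0.01 0.1  5.27] turn 0.002 (alt -6.282 ) q6end~ 1.07 now q6 0.86 rows 2.0 1.0 tcp [ 0.4351 -0.2213  0.0642] yaw 0.032 tilt [-0.0021  0.0019] F [ 0.5 -0.7 -0.1]
```

```bash
python3 -m inch '[{"slide":[0,0.05,3],"turn":0,"grip":5},{"slide":[0,0.05,5.3],"turn":0,"grip":5},{"slide":[0,0.05,5.3],"turn":0,"grip":5},{"slide":[0,0.05,5.3],"turn":0,"grip":0.5},{"slide":[0,0.05,5.3],"turn":0,"grip":0.5},{"slide":[0,0.05,5.3],"turn":0,"grip":0.5},{"slide":[0,0.05,5.3],"turn":0,"grip":0.5},{"slide":[0,0.05,5.3],"turn":0,"grip":0.5},{"slide":[0,0.05,5.3],"turn":0,"grip":0.5}]' 25; python3 -m inch '[{"slide":[0,0,-3],"turn":0,"grip":0.5},{"slide":[0,0,-7],"turn":0,"grip":0.5},{"slide":[0,0,-7],"turn":0,"grip":0.5},{"slide":[0,0,-7],"turn":0,"grip":0.5}]'
python3 - <<'E'
from combs import *
b=np.array([.644,-.1986])+.0035*np.array([np.cos(.0467),-np.sin(.0467)])
go([*b,.014],-.0467)
E
```

```text
time: 33.3
eef_pos: [0.4366, -0.2239, 0.0143]
tcp_rot: [1.0, 0.015, 0.001, 0.001]
contact_force: [-0.4, 0.6, 6.8]
opening: 0.109
finger_force: 26.1
time: 33.7
eef_pos: [0.4357, -0.2233, 0.0836]
tcp_rot: [1.0, 0.015, 0.001, 0.001]
contact_force: [-0.8, -0.0, -0.9]
opening: 0.107
finger_force: 25.2
slide [21.22 -1.82  7.  ] turn 0.077 (alt -6.206 ) q6end~ 1.32 now q6 0.86 rows 5.0 1.0 tcp [ 0.4357 -0.2233  0.0836] yaw 0.03 tilt [ 0.0023 -0.0019] F [-0.8 -0.  -0.9]
```

```bash
python3 -m inch '[{"slide":[5,-0.5,0],"turn":0.077,"grip":0.5},{"slide":[21.3,-1.8,0],"turn":0.077,"grip":0.5},{"slide":[21.3,-1.8,0],"turn":0.077,"grip":0.5},{"slide":[21.3,-1.8,0],"turn":0.077,"grip":0.5},{"slide":[21.3,-1.8,2],"turn":0.077,"grip":0.5},{"slide":[21.3,-1.8,4],"turn":0.077,"grip":0.5},{"slide":[21.3,-1.8,4],"turn":0.077,"grip":0.5},{"slide":[21.3,-1.8,4],"turn":0.077,"grip":0.5},{"slide":[21.3,-1.8,4],"turn":0.077,"grip":0.5}]'
python3 - <<'E'
from combs import *
b=np.array([.644,-.1986])+.0045*np.array([np.cos(.0467),-np.sin(.0467)])
go([*b,.018],-.0467)
E
```

```text
time: 34.6
eef_pos: [0.6473, -0.1986, 0.0428]
tcp_rot: [1.0, -0.023, 0.0, 0.0]
contact_force: [0.2, 0.0, 0.5]
opening: 0.113
finger_force: 25.2
slide [0.12 0.02 2.48] turn -0.0 (alt 6.283 ) q6end~ 1.32 now q6 1.17 rows 1.0 1.0 tcp [ 0.6473 -0.1986  0.0428] yaw -0.047 tilt [ 0.0003 -0.0002] F [0.2 0.  0.5]
```

Lower, release, rise and look again before comb C.

```bash
python3 -m inch '[{"slide":[0.1,0,1],"turn":0,"grip":0.5},{"slide":[0.1,0,1.8],"turn":0,"grip":0.5},{"slide":[0.1,0,2.5],"turn":0,"grip":0.5},{"slide":[0.1,0,2.5],"turn":0,"grip":0.5},{"slide":[0.1,0,2.5],"turn":0,"grip":0.5}]'; python3 -m inch '[{"slide":[0,0,0],"turn":0,"grip":4},{"slide":[0,0,0],"turn":0,"grip":4},{"slide":[0,0,0],"turn":0,"grip":4},{"slide":[0,0,-4],"turn":0,"grip":4},{"slide":[0,0,-9],"turn":0,"grip":4},{"slide":[-5,2,-14],"turn":0,"grip":4},{"slide":[-10,4,-19],"turn":0,"grip":4},{"slide":[-11,6,-23],"turn":0.07,"grip":4},{"slide":[-11,6,-23],"turn":0.07,"grip":4},{"slide":[-11,6,-23],"turn":0.07,"grip":4},{"slide":[-11,6,-23],"turn":0.07,"grip":4}]'
python3 - <<'E'
from comb2 import *
c=cam("wrist"); np.savez("w10.npz",*c); meas(c); go([.4739,-.3304,.0115],-.119)
E
```

```text
time: 35.1
eef_pos: [0.6483, -0.1984, 0.017]
tcp_rot: [1.0, -0.023, -0.0, -0.0]
contact_force: [0.3, -0.1, -1.0]
opening: 0.11
finger_force: 25.6
time: 36.2
eef_pos: [0.5359, -0.2536, 0.2485]
tcp_rot: [0.998, -0.059, 0.001, 0.001]
contact_force: [0.1, 0.1, -0.3]
opening: 0.468
finger_force: 0.0
px [389. 194.] n 1558 len 0.0914 headw 0.0385 yaw -0.118 origin [ 0.4708 -0.3302] tab [ 0.4738 -0.3305]
px [487.  18.] n 1034 len 0.0543 headw 0.0155 yaw 0.672 origin [ 0.6662 -0.4408] tab [ 0.6686 -0.439 ]
px [86. 56.] n 2474 len 0.1108 headw 0.0437 yaw 1.475 origin [0.6874 0.0038] tab [0.6877 0.0068]
px [263.  63.] n 2212 len 0.0913 headw 0.038 yaw -0.048 origin [ 0.6432 -0.1992] tab [ 0.6462 -0.1993]
px [219.  66.] n 2222 len 0.0915 headw 0.0382 yaw -0.042 origin [ 0.6455 -0.1506] tab [ 0.6485 -0.1507]
slide [-5.21  8.44 23.51] turn 0.002 (alt -6.281 ) q6end~ 1.08 now q6 1.08 rows 6.0 1.0 tcp [ 0.5356 -0.2528  0.2466] yaw -0.117 tilt [-0.0005  0.0008] F [ 0.6  0.1 -0.7]
```

```bash
python3 -m inch '[{"slide":[-3,4,3],"turn":0,"grip":5},{"slide":[-5.2,8.4,6],"turn":0,"grip":5},{"slide":[-5.2,8.4,11],"turn":0,"grip":5},{"slide":[-5.2,8.4,16],"turn":0,"grip":5},{"slide":[-5.2,8.4,18],"turn":0,"grip":5},{"slide":[-5.2,8.4,18],"turn":0,"grip":5},{"slide":[-5.2,8.4,18],"turn":0,"grip":5},{"slide":[-5.2,8.4,18],"turn":0,"grip":5}]'
python3 - <<'E'
from combs import *
go([.4738,-.3305,.0125],-.118)
E
```

```text
time: 37.05
eef_pos: [0.4759, -0.3312, 0.0691]
tcp_rot: [0.998, -0.058, 0.001, 0.001]
contact_force: [-0.2, 0.2, 0.7]
opening: 0.585
finger_force: 0.0
slide [-0.23 -0.06  5.66] turn 0.002 (alt -6.281 ) q6end~ 1.08 now q6 0.9 rows 2.0 1.0 tcp [ 0.4759 -0.3312  0.0691] yaw -0.116 tilt [ 0.0023 -0.0022] F [-0.2  0.2  0.7]
```

```bash
python3 -m inch '[{"slide":[-0.2,-0.05,3],"turn":0,"grip":5},{"slide":[-0.2,-0.05,5.6],"turn":0,"grip":5},{"slide":[-0.2,-0.05,5.6],"turn":0,"grip":5},{"slide":[-0.2,-0.05,5.6],"turn":0,"grip":0.5},{"slide":[-0.2,-0.05,5.6],"turn":0,"grip":0.5},{"slide":[-0.2,-0.05,5.6],"turn":0,"grip":0.5},{"slide":[-0.2,-0.05,5.6],"turn":0,"grip":0.5},{"slide":[-0.2,-0.05,5.6],"turn":0,"grip":0.5},{"slide":[-0.2,-0.05,5.6],"turn":0,"grip":0.5}]' 25; python3 -m inch '[{"slide":[0,0,-3],"turn":0,"grip":0.5},{"slide":[0,0,-7],"turn":0,"grip":0.5},{"slide":[0,0,-7],"turn":0,"grip":0.5},{"slide":[0,0,-7],"turn":0,"grip":0.5}]'
python3 - <<'E'
from combs import *
b=np.array([.6417,-.2486])+.004*np.array([np.cos(.0467),-np.sin(.0467)])
go([*b,.016],-.0467)
E
```

```text
time: 37.95
eef_pos: [0.474, -0.3312, 0.0138]
tcp_rot: [0.998, -0.058, 0.002, 0.001]
contact_force: [0.2, 0.2, 6.7]
opening: 0.109
finger_force: 26.3
time: 38.35
eef_pos: [0.4731, -0.3305, 0.0829]
tcp_rot: [0.998, -0.058, 0.001, 0.001]
contact_force: [0.2, 0.2, -0.8]
opening: 0.108
finger_force: 25.4
slide [ 16.17 -10.13   6.71] turn -0.07 (alt 6.213 ) q6end~ 1.25 now q6 0.9 rows 5.0 1.0 tcp [ 0.4731 -0.3305  0.0829] yaw -0.116 tilt [ 0.0022 -0.0022] F [ 0.2  0.2 -0.8]
```

```bash
python3 -m inch '[{"slide":[5,-3,0],"turn":-0.07,"grip":0.5},{"slide":[16.1,-10.1,0],"turn":-0.07,"grip":0.5},{"slide":[16.1,-10.1,0],"turn":-0.07,"grip":0.5},{"slide":[16.1,-10.1,0],"turn":-0.07,"grip":0.5},{"slide":[16.1,-10.1,2],"turn":-0.07,"grip":0.5},{"slide":[16.1,-10.1,4],"turn":-0.07,"grip":0.5},{"slide":[16.1,-10.1,4],"turn":-0.07,"grip":0.5},{"slide":[16.1,-10.1,4],"turn":-0.07,"grip":0.5},{"slide":[16.1,-10.1,4],"turn":-0.07,"grip":0.5}]'
python3 - <<'E'
from combs import *
b=np.array([.6417,-.2486])+.0035*np.array([np.cos(.0467),-np.sin(.0467)])
go([*b,.0175],-.0467)
E
```

```text
time: 39.25
eef_pos: [0.6442, -0.2487, 0.0419]
tcp_rot: [1.0, -0.023, 0.0, 0.0]
contact_force: [0.1, 1.2, 0.6]
opening: 0.111
finger_force: 25.4
slide [0.1  0.   2.44] turn -0.0 (alt 6.283 ) q6end~ 1.25 now q6 1.1 rows 1.0 1.0 tcp [ 0.6442 -0.2487  0.0419] yaw -0.047 tilt [ 0.0006 -0.0003] F [0.1 1.2 0.6]
```

```bash
python3 -m inch '[{"slide":[0.05,0,1],"turn":0,"grip":0.5},{"slide":[0.05,0,1.8],"turn":0,"grip":0.5},{"slide":[0.05,0,2.5],"turn":0,"grip":0.5},{"slide":[0.05,0,2.5],"turn":0,"grip":0.5},{"slide":[0.05,0,2.5],"turn":0,"grip":0.5}]'; python3 -m inch '[{"slide":[0,0,0],"turn":0,"grip":4},{"slide":[0,0,0],"turn":0,"grip":4},{"slide":[0,0,0],"turn":0,"grip":4},{"slide":[0,0,-4],"turn":0,"grip":4},{"slide":[0,0,-9],"turn":0,"grip":4},{"slide":[-5,0,-14],"turn":0,"grip":4},{"slide":[-9,-5,-19],"turn":0,"grip":4},{"slide":[-9,-9,-23],"turn":0,"grip":4},{"slide":[-9,-9,-26],"turn":0,"grip":4},{"slide":[-9,-9,-26],"turn":0,"grip":4},{"slide":[-9,-9,-26],"turn":0,"grip":4}]'
python3 - <<'E'
from comb2 import *
c=cam("wrist"); np.savez("w11.npz",*c); meas(c); save("pics/w11.png",c[0])
P=cloud(c); d=np.hypot(P[...,0]-.532,P[...,1]-.195); m=(d>.0125)&(d<.02)&(P[...,2]>.05)&(P[...,2]<.1); print("nut top",m.sum(),np.median(P[m][:,2]) if m.any() else None)
E
```

```text
time: 39.75
eef_pos: [0.6447, -0.2484, 0.0164]
tcp_rot: [1.0, -0.023, 0.0, 0.0]
contact_force: [-0.3, 0.4, 2.3]
opening: 0.112
finger_force: 26.1
time: 40.85
eef_pos: [0.5604, -0.1536, 0.2819]
tcp_rot: [1.0, -0.022, 0.004, 0.002]
contact_force: [0.3, -1.0, 0.3]
opening: 0.471
finger_force: 0.0
px [566.  42.] n 1248 len 0.0749 headw 0.0234 yaw -0.013 origin [ 0.6807 -0.4528] tab [ 0.6837 -0.4528]
px [194.  63.] n 1413 len 0.1014 headw 0.0435 yaw 1.471 origin [0.686  0.0035] tab [0.6863 0.0065]
px [316.  80.] n 1672 len 0.0893 headw 0.0359 yaw -0.044 origin [ 0.6458 -0.1497] tab [ 0.6488 -0.1498]
px [356.  80.] n 1614 len 0.0906 headw 0.0361 yaw -0.043 origin [ 0.643  -0.1987] tab [ 0.646  -0.1989]
px [397.  80.] n 1530 len 0.0896 headw 0.0363 yaw -0.049 origin [ 0.6415 -0.2487] tab [ 0.6445 -0.2488]
nut top 485 0.07475826533327445
```

View pics/w11.png

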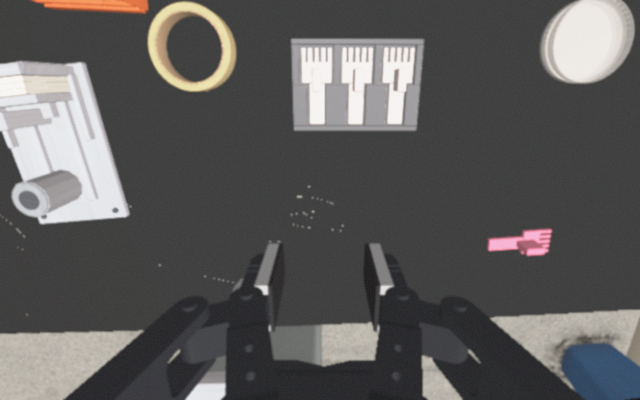

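The final view shows all three combs lying in their own bays at (317,85), (357,85) and (397,85), teeth in the wide parts. The nut is home on the follower's foot and the plates are upright. The tape is untouched, and so is the pink comb. I'm handing in.

```bash
python3 -c "
from plant import ctrl; print(ctrl.sign_off())"
```

```text
the job is handed in; nothing more can be done
None
```

The kit is put away and handed in at about 41 s: plates upright against the backstop, nut run down onto the follower's foot (top measured at about 76 mm, as expected when home; no tightening torque was felt), and all three combs flat in their own bays, teeth in the wide parts.

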